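# Put the stray gap paddle back in its slot

### The job

The gap paddle that stands apart from the other two in the wooden stand has lost its size mark; put it away in the slotted rack. Set its blade gently on the narrowest slot first, then try it on every wider slot in turn, feeling whether it goes in; leave it fully home, head down on the rack, in the first slot that takes it. Do not force it, and leave the other two paddles and everything else on the bench alone.

Things in the scene. Friction and masses are not known exactly. Their poses are not given: they have to be found in the camera images.
- paddle_a: One of three gap paddles, ~70 g: black head 42 (x) x 24 (y) x 30 high over a grey blade 30 wide (x), 45 long (z), of unmarked thickness (y, centred) between 8 and 18, which alone differs. Origin: centre of the blade's lower end, z up; head 45 to 75 above it. Hangs by its head in a stand pocket, blade hidden. Grip the head across y. Keep its push on the rack under 60 N: touch down at 15 mm/s or slower.
- paddle_b: One of three gap paddles, ~70 g: black head 42 (x) x 24 (y) x 30 high over a grey blade 30 wide (x), 45 long (z), of unmarked thickness (y, centred) between 8 and 18, which alone differs. Origin: centre of the blade's lower end, z up; head 45 to 75 above it. Hangs by its head in a stand pocket, blade hidden. Grip the head across y. Keep its push on the rack under 60 N: touch down at 15 mm/s or slower.
- paddle_c: One of three gap paddles, ~70 g: black head 42 (x) x 24 (y) x 30 high over a grey blade 30 wide (x), 45 long (z), of unmarked thickness (y, centred) between 8 and 18, which alone differs. Origin: centre of the blade's lower end, z up; head 45 to 75 above it. Hangs by its head in a stand pocket, blade hidden. Grip the head across y. Keep its push on the rack under 60 N: touch down at 15 mm/s or slower.
- stand: Fixed wooden stand 225 (x) x 76 (y) x 50 high, origin at the centre of its underside. Pockets in a row along x, at x = -80 (the one apart), +20 and +75, y = 0, each 36 (x) x 20 (y), 47 deep; the paddles' heads rest on its top, their axes parallel to the stand's. Which paddle hangs in which pocket varies.
- gauge: Slotted rack, fixed: aluminium block 64 (x) x 192 (y) x 50 high; origin underneath, mid-row. Six slots along y, pitch 30, narrowest (4 wide) at y = -75, widest (21.5) at +75, 36 long (x), 47 deep. A paddle (its y along the rack's, either way round) fits its slot with 1.5 play and is 2 too thick for the one before. Home: head, too big for any slot, rests on the rack's top; origin 5 above the underside.
- slot0 (a point): Centre of the mouth of slot 0 on the rack's top face (the narrowest), slot width 4 mm along the rack's y. Axes as the rack's.
- slot1 (a point): Centre of the mouth of slot 1 on the rack's top face, slot width 7.5 mm along the rack's y. Axes as the rack's.
- slot2 (a point): Centre of the mouth of slot 2 on the rack's top face, slot width 11 mm along the rack's y. Axes as the rack's.
- slot3 (a point): Centre of the mouth of slot 3 on the rack's top face, slot width 14.5 mm along the rack's y. Axes as the rack's.
- slot4 (a point): Centre of the mouth of slot 4 on the rack's top face, slot width 18 mm along the rack's y. Axes as the rack's.
- slot5 (a point): Centre of the mouth of slot 5 on the rack's top face (the widest), slot width 21.5 mm along the rack's y. Axes as the rack's.
- tape_roll: Bystander: roll of yellow masking tape lying flat, 90 mm across, 25 high. Leave it alone.
- touchup_jar: Bystander: small jar, 44 mm across, 65 high. Leave it alone.
- sanding_block: Bystander: wooden sanding block, 120 x 65 x 37. Leave it alone.
- screwdriver: Bystander: screwdriver lying on the bench. Leave it alone.
- wrench: Bystander: open-ended wrench lying on the bench. Leave it alone.
- suction_cup: Bystander: small black suction lifter, 60 mm across, 55 high. Leave it alone.
Things that resemble listed ones, but are neither listed nor needed, are in the scene too. Several things have the shape of the stand; the one meant has the colours described above.

How it is judged (in metres and radians):
On the way, in this order (a step that is already met when the one before it is completed fails the run):
1. the paddle's blade is set on the narrowest slot, upright and in contact (((contact force between paddle_a and gauge above 1 N and horizontal distance between paddle_a and slot0 below 0.008 m and z of paddle_a in the frame of slot0 above -0.004 m and angle between paddle_a's own z axis and vertical below 0.15 rad) or (contact force between paddle_b and gauge above 1 N and horizontal distance between paddle_b and slot0 below 0.008 m and z of paddle_b in the frame of slot0 above -0.004 m and angle between paddle_b's own z axis and vertical below 0.15 rad) or (contact force between paddle_c and gauge above 1 N and horizontal distance between paddle_c and slot0 below 0.008 m and z of paddle_c in the frame of slot0 above -0.004 m and angle between paddle_c's own z axis and vertical below 0.15 rad))), for 0.04 s.
2. the blade is tried, in contact, on the last slot that refuses it (the one before its own) (((contact force between paddle_a and gauge above 1 N and horizontal distance between paddle_a and slot1 below 0.008 m and z of paddle_a in the frame of slot1 above -0.004 m and angle between paddle_a's own z axis and vertical below 0.15 rad) or (contact force between paddle_b and gauge above 1 N and horizontal distance between paddle_b and slot2 below 0.008 m and z of paddle_b in the frame of slot2 above -0.004 m and angle between paddle_b's own z axis and vertical below 0.15 rad) or (contact force between paddle_c and gauge above 1 N and horizontal distance between paddle_c and slot3 below 0.008 m and z of paddle_c in the frame of slot3 above -0.004 m and angle between paddle_c's own z axis and vertical below 0.15 rad))), for 0.04 s.
At the end, for the whole second after the job is handed in: The paddle that hung in the pocket apart is upright (within 0.08 rad) and at rest in the narrowest slot that takes it, centred within 5 mm, its head down on the rack's top to within 3 mm; the other two paddles are still in their two adjacent pockets, moved less than 15 mm (((horizontal distance between paddle_a and slot2 below 0.005 m and z of paddle_a in the frame of gauge below 0.008 m and angle between paddle_a's own z axis and vertical below 0.08 rad and linear speed of paddle_a below 0.02 m/s and distance of each of paddle_b, paddle_c from where it was at the start of the episode below 0.015 m and x of each of paddle_b, paddle_c in the frame of stand above -0.03 m) or (horizontal distance between paddle_b and slot3 below 0.005 m and z of paddle_b in the frame of gauge below 0.008 m and angle between paddle_b's own z axis and vertical below 0.08 rad and linear speed of paddle_b below 0.02 m/s and distance of each of paddle_a, paddle_c from where it was at the start of the episode below 0.015 m and x of each of paddle_a, paddle_c in the frame of stand above -0.03 m) or (horizontal distance between paddle_c and slot4 below 0.005 m and z of paddle_c in the frame of gauge below 0.008 m and angle between paddle_c's own z axis and vertical below 0.08 rad and linear speed of paddle_c below 0.02 m/s and distance of each of paddle_a, paddle_b from where it was at the start of the episode below 0.015 m and x of each of paddle_a, paddle_b in the frame of stand above -0.03 m))); the robot touches nothing.
It fails at once if a paddle is pressed on the rack with more than 60 N (contact force between any of paddle_a, paddle_b, paddle_c and gauge above 60 N).
It fails at once if a bystander is moved more than 30 mm (distance of any of tape_roll, touchup_jar, sanding_block, screwdriver, wrench, suction_cup from where it was at the start of the episode above 0.03 m).
It also fails if it takes over 61 s, if anything falls off the work surface, if the arm or the gripper's body presses on something with over 40 N, if the wrist force passes 120 N, or if a joint passes its speed limit or range.

### The arm

A 7-joint arm with a two-finger parallel gripper is mounted at the origin on the work surface. World frame = base frame: x ahead of the robot, y to its left, z up, the work surface at z = 0. Lengths are in mm, angles in rad, forces in N, time in s.
With the tool pointing down it reaches from about 400 to 900 mm from the base axis. Payload 5.6 kg.
Tool frame: the origin (TCP) lies on the mounting face of the last link; the fingertips stand 190 mm ahead of it and the grasp point (between the pads) lies 171 mm ahead of it; z points along the fingers, y is the direction in which the jaws open and shut (so a half turn about z gives the same grasp; the last joint's range is limited). The gripper opens to 92 mm and grips with 3 to 60 N. Pads are 20 mm wide; open, the fingers measure 128 mm over their backs; the gripper's body (75 mm by 189 mm) begins 69 mm behind the grasp point.
Start: joints at [1.243, 0.468, -0.012, 1.603, 0.006, 1.071, -0.056], TCP at [182.591, -623.829, 404.692] pointing down, gripper open.
Joint ranges: [-2.53, 2.53], [-0.31, 2.02], [-1.57, 1.55], [0.28, 2.44], [-1.29, 4.43], [0.15, 1.84], [-2.92, 2.92]. Speed limits (rad/s): [2.57, 2.57, 3.14, 3.14, 3.14, 3.14, 3.14].

### API

Orientations are given as a unit quaternion [w, x, y, z].
In Python, from plant import * gives the robot as it stands. The module is installed in compiled form; this text tells all that it offers.
- The arm moves only by the tool play_rows, never from a script. Its argument "plan" is a list of rows, each an object of numbers: "x", "y", "z": the shift along the world's x, y, z in mm; "yaw": the turn about the world's z in rad; "grip": the closure, from 0 (fully open) to 1 (shut). In form: [{"x": .., "y": .., "z": .., "yaw": .., "grip": ..}, ...]. A call has 1 to 12 rows; each row is the pose to reach, as a shift and turn from the pose commanded when the call began; what a row does not reach only later rows make up. A row lasts 1/10 s, in which the tool goes at most 50 mm and 8.59 degrees, less where a joint would pass 70% of its speed; a pose out of reach is approached as far as the arm can. A call with a gripper value outside its range is refused whole. The fingers move at their own pace and stop on an object; the grip force is fixed at half the most. Time passes only in rows, so rows that repeat a pose let the fingers close. It gives the time, the measured TCP pose, the force and the opening at its end, in the units of the state.
- state(): the state, without advancing time (a new reading comes with each control period).
- capture(name): name is "scene" or "top"; returns the picture (400x640x3 uint8, red, green, blue); there is no depth.
- camera_info(name): a dict with "mtx" (3x3 intrinsics, pixels), "rvec" (rotation vector, rad) and "tvec" (3), from world to camera coordinates, as OpenCV has them. Camera axes: x right, y down, z forward; pixel columns grow to the right and rows downward; lengths in mm; the calibration is good to about 2 mm. A picture is of the moment at which its call begins. camera_info takes no time and is no camera call.
- close_job(): hands the job in, once; it reports no verdict.
The state is a dict: "time": time; "joints": joint angles; "joint_velocities": joint speeds; "joint_torque": joint torques, N m; "position": TCP position; "eef_rot": TCP orientation; "wrist_force": force on the tool from outside, world axes, zero at the start; "torque": the same for the moment, N m; "finger_gap": opening from 0.0 (shut) to 1.0 (fully open).
Only numpy, scipy, OpenCV 4.12 (cv2) and the standard library are available. Lean on these libraries where they do the work, as an engineer would, in place of code of your own. Each camera call takes 0.05 s, during which the arm holds its last target.

## Working session

There is one attempt and no reset: what is moved stays moved. The work goes in short steps, Python scripts to look and compute and a tool call to move; the robot and the scene stay as the last step left them, time stands still between calls to the robot, and variables do not carry over. Pictures are saved under pics/ and viewed, and the job is handed in when it is done.

Besides the shell and the picture viewer there is one more tool, called after "Emit:" as name(argument=value, ...) on one line, values as JSON. play_rows: Moves the arm, as the interface text tells. Its arguments: {"type":"object","properties":{"plan":{"type":"array","items":{"type":"object","properties":{"x":{"type":"number"},"y":{"type":"number"},"z":{"type":"number"},"yaw":{"type":"number"},"grip":{"type":"number"}}}}},"required":["plan"]}

```bash
mkdir -p pics; python3 - <<'E'
from plant import *
import cv2
for n in ("scene","top"):
    im=capture(n); cv2.imwrite(f"pics/{n}0.png",im[:,:,::-1])
    print(n,camera_info(n))
s=state(); print(s)
E
```

```text
scene {'mtx': array([[442.24930668,   0.        , 317.16156673],
       [  0.        , 442.24930668, 198.5453272 ],
       [  0.        ,   0.        ,   1.        ]]), 'rvec': array([ 1.46738914,  1.78484881, -0.95284523]), 'tvec': array([  81.84944188, -209.77936708, 1677.89808595])}
top {'mtx': array([[466.87773012,   0.        , 321.04239902],
       [  0.        , 466.87773012, 194.83720178],
       [  0.        ,   0.        ,   1.        ]]), 'rvec': array([ 2.15423084, -2.19064526,  0.11451372]), 'tvec': array([ -15.59306193,  517.55228257, 1508.24375496])}
{'time': 0.1, 'joints': array([ 1.24299097,  0.4683145 , -0.01162436,  1.60351502,  0.00598816,
        1.07140349, -0.05630562]), 'joint_velocities': array([ 2.17178555e-04, -1.89605894e-03, -2.64101586e-04, -3.42550505e-03,
        1.31976305e-03,  9.13802287e-04, -2.81265448e-05]), 'joint_torque': array([ 6.39653426e-04, -5.21647060e+01, -1.26093562e-02, -2.44367337e+01,
       -5.67959889e-02,  1.39935804e-02,  7.54757230e-05]), 'position': array([ 182.53841159, -623.61543764,  403.8257237 ]), 'eef_rot': array([-7.86489059e-04,  9.89881559e-01,  1.41893813e-01, -1.61045395e-04]), 'wrist_force': array([-0.70521479, -0.01605715, -0.15670892]), 'torque': array([-2.63755983e-05, -1.40243600e-03,  8.77423438e-03]), 'finger_gap': 0.9982278966929973}
```

View pics/scene0.png

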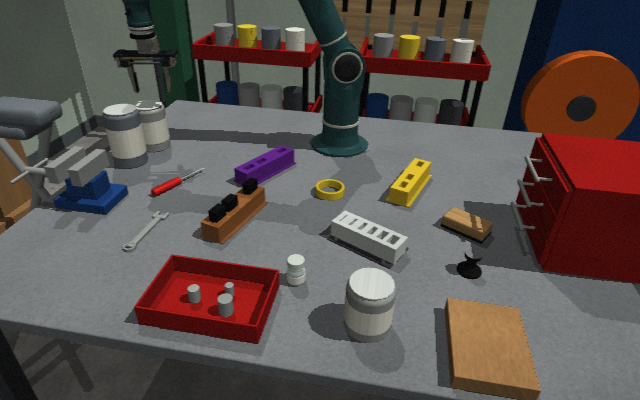

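View pics/top0.png

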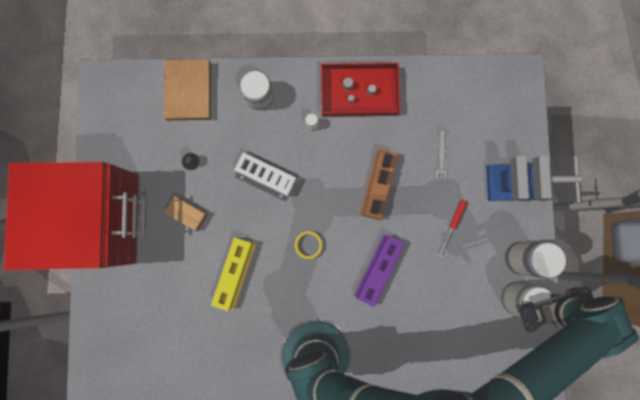

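Stand-shaped things in the top view are brown (380,183), purple (380,270) and yellow (233,273). The wooden brown one holds three black heads, so it is the one meant. The rack is the aluminium block at (266,174). I'll enlarge both to confirm.

```bash
python3 - <<'E'
import cv2
t=cv2.imread("pics/top0.png"); s=cv2.imread("pics/scene0.png")
def crop(im,x0,y0,x1,y1,k,n): cv2.imwrite(n,cv2.resize(im[y0:y1,x0:x1],None,fx=k,fy=k,interpolation=cv2.INTER_CUBIC))
crop(t,350,140,410,225,7,"pics/c1.png")
crop(t,225,140,305,205,9,"pics/c2.png")
crop(s,195,170,275,245,8,"pics/c3.png")
crop(s,320,200,420,270,8,"pics/c4.png")
E
```

```text
(no output)
```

View pics/c1.png

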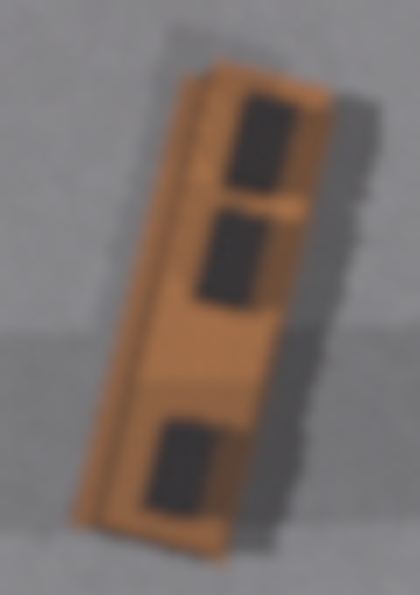

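View pics/c2.png

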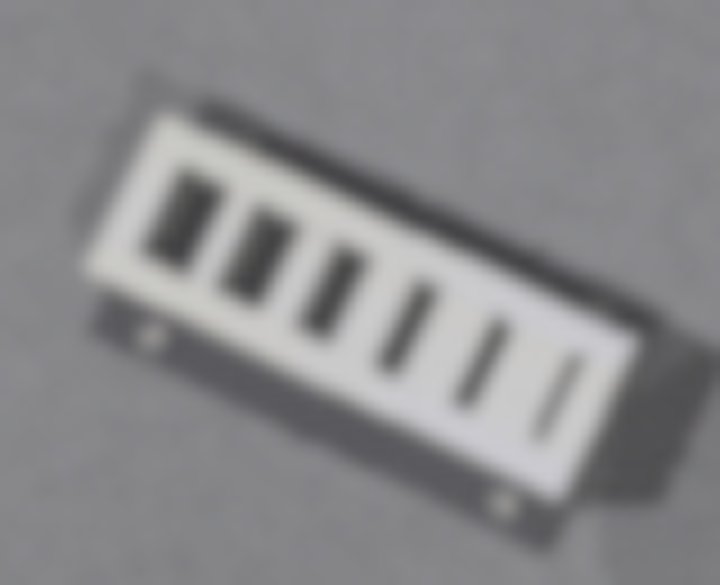

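View pics/c3.png

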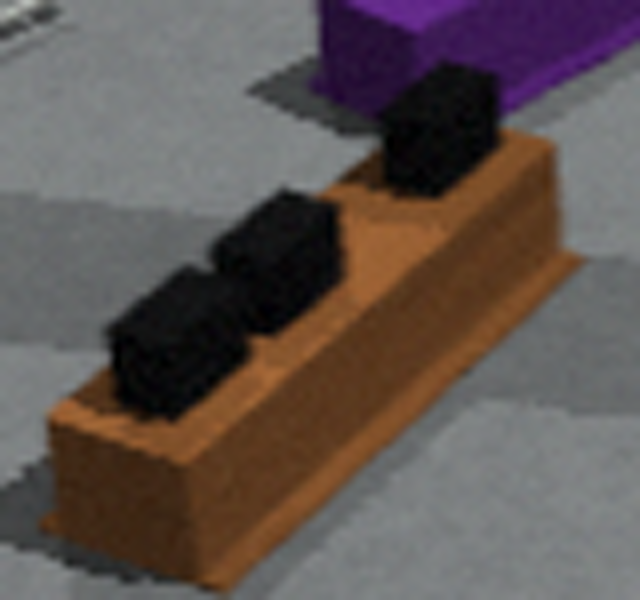

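View pics/c4.png

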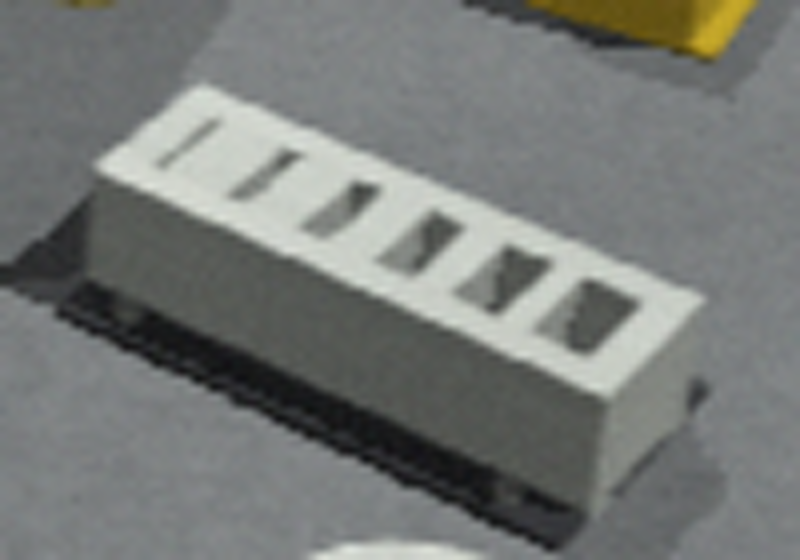

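```bash
cat > h.py <<'E'
import numpy as np, cv2
from plant import *
from scipy.optimize import least_squares
C={n:camera_info(n) for n in("scene","top")}
def proj(n,P):
    c=C[n]; return cv2.projectPoints(np.asarray(P,float).reshape(-1,1,3),c["rvec"],c["tvec"],c["mtx"],None)[0].reshape(-1,2)
def un(p,k,ox,oy): return (np.asarray(p,float)+.5)/k-.5+[ox,oy]
def W(q,L):
    c,s=np.cos(q[2]),np.sin(q[2]); L=np.asarray(L,float)
    return np.c_[q[0]+c*L[:,0]-s*L[:,1],q[1]+s*L[:,0]+c*L[:,1],L[:,2]+(q[3] if len(q)>3 else 0)]
def fit(obs,q0):
    f=lambda q: np.concatenate([(proj(n,W(q,L))-p).ravel() for n,L,p in obs])
    return least_squares(f,q0,loss="soft_l1",f_scale=.5)
def wire(im,n,P,k,ox,oy,col=(0,255,0)):
    p=((proj(n,P)-[ox,oy]+.5)*k-.5).round().astype(int)
    cv2.polylines(im,[p.reshape(-1,1,2)],True,col,1)
def rect(cx,cy,w,h,z): return [(cx+a*w/2,cy+b*h/2,z) for a,b in((1,1),(1,-1),(-1,-1),(-1,1))]
E
cat > fit.py <<'E'
from h import *
T9=lambda p:un(p,9,225,140); S8=lambda p:un(p,8,320,200)
sl=[(0,y,50) for y in(-75,-45,-15,15,45,75)]
R=[("top",rect(0,0,64,192,50),T9([(165,110),(640,335),(562,500),(88,268)])),
("top",sl,T9([(558,398),(482,364),(408,329),(333,293),(258,257),(183,222)])),
("scene",rect(0,0,64,192,50),S8([(605,398),(95,168),(200,85),(705,298)])),
("scene",sl,S8([(188,143),(266,175),(342,209),(421,243),(505,279),(588,316)]))]
T7=lambda p:un(p,7,350,140); S3=lambda p:un(p,8,195,170)
hd=rect(-80,0,42,24,80)
S=[("top",hd,T7([(165,420),(212,428),(190,515),(143,507)])),
("top",[(20,0,80),(75,0,80)],T7([(231,257),(263,144)])),
("top",[(112.5,-38,50),(-112.5,-38,50)],T7([(332,95),(228,560)])),
("scene",[(112.5,38,50),(112.5,-38,50),(-112.5,38,50)],S3([(190,462),(50,412),(555,143)]))]
for nm,o,q0 in(("rack",R,[600,100,.4]),("stand",S,[600,-170,-.2])):
  for sub in (o,[x for x in o if x[0]=="top"],[x for x in o if x[0]=="scene"]):
    r=fit(sub,q0); print(nm,np.round(r.x,3),"res",np.round(np.sqrt(np.mean(r.fun**2)),2))
  r=fit(o,q0+[0]); print(nm,"z free",np.round(r.x,3))
  r=fit(o,q0)
  if nm=="rack": qr=r.x
  else: qs=r.x
  print(np.round(r.fun.reshape(-1,2),1).tolist())
im={}
for f,n,k,ox,oy,q,items in(("c1","top",7,350,140,qs,'s'),("c3","scene",8,195,170,qs,'s'),("c2","top",9,225,140,qr,'r'),("c4","scene",8,320,200,qr,'r')):
  i=cv2.imread(f"pics/{f}.png")
  if items=='s':
    for x in(-80,20,75): wire(i,n,W(q,rect(x,0,42,24,80)),k,ox,oy,(0,255,255)); wire(i,n,W(q,rect(x,0,42,24,50)),k,ox,oy,(255,0,255))
    wire(i,n,W(q,rect(0,0,225,76,50)),k,ox,oy)
    wire(i,n,W(q,rect(0,0,225,76,0)),k,ox,oy,(255,0,0))
  else:
    wire(i,n,W(q,rect(0,0,64,192,50)),k,ox,oy); wire(i,n,W(q,rect(0,0,64,192,0)),k,ox,oy,(255,0,0))
    for y,w in zip((-75,-45,-15,15,45,75),(4,7.5,11,14.5,18,21.5)): wire(i,n,W(q,rect(0,y,36,w,50)),k,ox,oy,(0,0,255))
  cv2.imwrite(f"pics/o_{f}.png",i); im[f]=i
a=np.zeros((600,800,3),np.uint8)
a[:595,:420]=im["c1"]; c=cv2.resize(im["c3"],(380,356)); a[:356,420:]=c; cv2.imwrite("pics/os.png",a)
a=np.zeros((600,800,3),np.uint8)
a[:300,:369]=cv2.resize(im["c2"],(369,300)); cv2.imwrite("pics/or.png",a)
print("apart",W(qs,[(-80,0,0)])); print("slots",np.round(W(qr,sl),1).tolist())
E
python3 fit.py
```

```text
rack [587.229 155.535 -69.579] res 0.49
rack [ 5.86528e+02  1.55295e+02 -4.63000e-01] res 0.43
rack [ 588.153  155.675 -144.976] res 0.51
rack z free [586.676 155.557 -69.578  -1.098]
[[0.4, 0.4], [0.6, 0.7], [0.6, 0.0], [0.2, 0.3], [-0.5, -0.3], [-0.3, -0.5], [-0.4, -0.6], [-0.3, -0.5], [-0.3, -0.5], [-0.2, -0.6], [-0.6, -0.5], [-1.2, -0.7], [-0.8, -0.8], [-0.9, -0.6], [0.5, -0.1], [0.2, 0.0], [0.4, 0.0], [0.5, 0.1], [0.2, 0.1], [0.3, 0.0]]
stand [ 549.151 -215.28     6.013] res 1.46
stand [ 549.151 -214.935   87.692] res 0.68
stand [ 5.51123e+02 -2.24872e+02 -2.48000e-01] res 2.56
stand z free [ 5.49151e+02 -2.15275e+02  6.01300e+00  5.40000e-02]
[[-0.3, -0.5], [0.4, 0.3], [0.4, 0.7], [-0.3, -0.1], [-0.1, -0.2], [-0.6, -0.5], [2.3, -0.0], [0.8, 0.3], [3.6, 0.8], [-2.9, -1.0], [4.0, 0.2]]
apart [[ 472.05335257 -193.92721364    0.        ]]
slots [[553.6, 88.5, 50.0], [567.1, 115.3, 50.0], [580.5, 142.1, 50.0], [593.9, 168.9, 50.0], [607.4, 195.8, 50.0], [620.8, 222.6, 50.0]]
```

View pics/os.png

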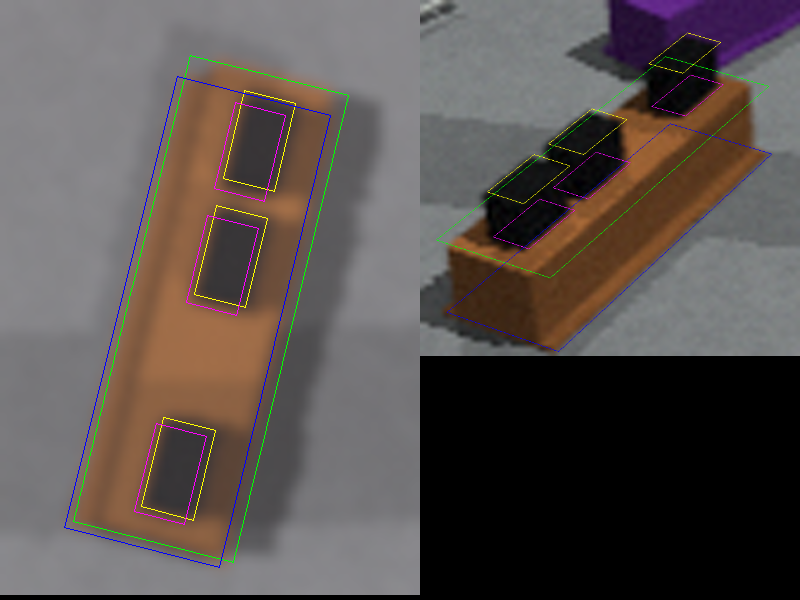

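View pics/o_c2.png

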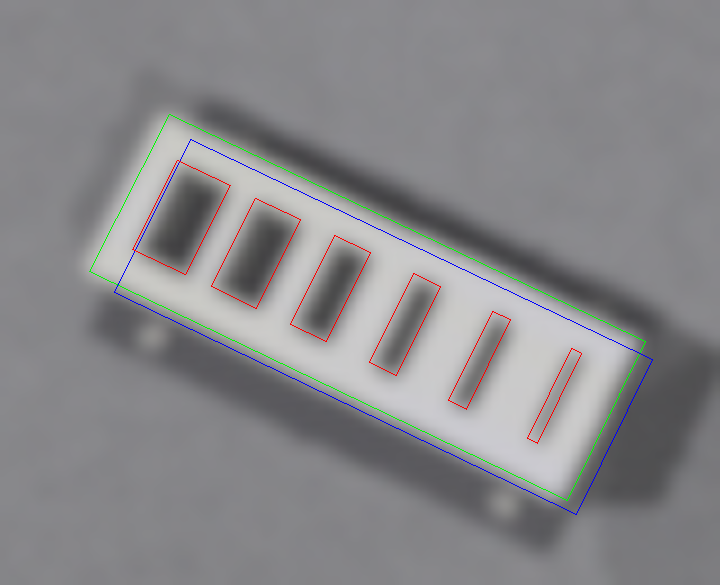

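View pics/o_c4.png

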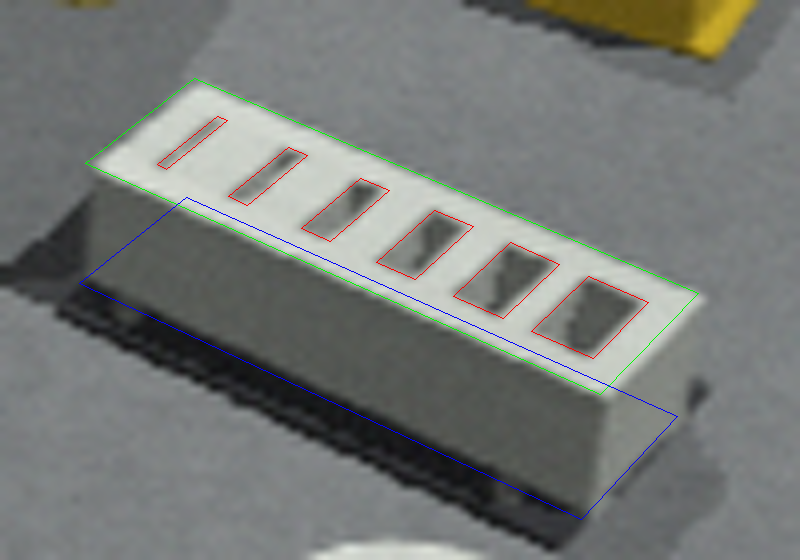

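The heads fit well, but the stand's top outline doesn't because it has a base flange. The dark patches in the top view are slot floors, not mouths. I'll refine by silhouette matching of the black heads and the bright rack top.

```bash
cat > sil.py <<'E'
from h import *
from scipy.optimize import minimize
K=8
def mask_up(n,box,fn):
    x0,y0,x1,y1=box; im=cv2.imread(f"pics/{n}0.png")[y0:y1,x0:x1].astype(np.float32)
    return fn(cv2.resize(im,None,fx=K,fy=K,interpolation=cv2.INTER_CUBIC))
def ren(n,box,sets):
    x0,y0,x1,y1=box; m=np.zeros(((y1-y0)*K,(x1-x0)*K),np.uint8)
    for P in sets:
        p=((proj(n,P)-[x0,y0]+.5)*K-.5)
        cv2.fillConvexPoly(m,(cv2.convexHull(p.astype(np.float32))*16).round().astype(np.int32),1,shift=4)
    return m.astype(bool)
def go(views,sets,q0):
    def cost(q): return sum((ren(n,b,sets(q))!=m).sum() for n,b,m in views)/K/K
    best=None
    for st in range(3):
        sim=np.array([q0]+[np.array(q0)+d for d in([4,0,0],[0,4,0],[0,0,.06])])
        r=minimize(cost,q0,method="Nelder-Mead",options=dict(initial_simplex=sim,xatol=.02,fatol=.02)); q0=r.x
    return r
tb=(355,145,405,225); sb=(200,175,265,228)
red=lambda n,b,t: mask_up(n,b,lambda i:(i[:,:,2]<t))
for t in ((72,60),(80,50)):
  mt=red("top",tb,t[0]); ms=red("scene",sb,t[1])
  # clip to region: remove non-head dark by restricting to near heads
  q=[549,-215,-.27]
  near=lambda n,b: cv2.dilate(ren(n,b,[W(q,rect(x,0,42,24,50)+rect(x,0,42,24,80)) for x in(-80,20,75)]).astype(np.uint8),np.ones((41,41)))>0
  mt&=near("top",tb); ms&=near("scene",sb)
  heads=lambda xs: (lambda q:[W(q,rect(x,0,42,24,50)+rect(x,0,42,24,80)) for x in xs])
  for vs,nm in(([("top",tb,mt),("scene",sb,ms)],"both"),([("top",tb,mt)],"top"),([("scene",sb,ms)],"scene")):
    r=go(vs,heads((-80,20,75)),q); print(t,nm,np.round(r.x,3),round(r.fun,1),"apart",np.round(W(r.x,[(-80,0,0)])[0,:2],1))
  if t[0]==72: cv2.imwrite("pics/ms.png",np.hstack([cv2.resize(255*mt.astype(np.uint8),(300,480)),cv2.resize(255*ms.astype(np.uint8),(480,392)) [:392].repeat(1,0) if 0 else cv2.copyMakeBorder(cv2.resize(255*ms.astype(np.uint8),(480,392)),0,88,0,0,0)]))
# rack
tb=(228,146,305,204); sb=(325,202,415,258)
for t in((165,140),(150,125)):
  q=[587,155.5,-69.579+22*np.pi]
  def fill(m):
    c,_=cv2.findContours(m.astype(np.uint8),0,1); c=max(c,key=cv2.contourArea); o=np.zeros(m.shape,np.uint8); cv2.drawContours(o,[c],-1,1,-1); return o>0
  mt=fill(mask_up("top",tb,lambda i:i.min(2)>t[0])); ms=fill(mask_up("scene",sb,lambda i:i.min(2)>t[1]))
  S=lambda q:[W(q,rect(0,0,64,192,50))]
  for vs,nm in(([("top",tb,mt),("scene",sb,ms)],"both"),([("top",tb,mt)],"top"),([("scene",sb,ms)],"scene")):
    r=go(vs,S,q); print(t,nm,np.round(r.x,3),round(r.fun,1),mt.sum()/64,ms.sum()/64)
E
python3 sil.py
```

```text
(72, 60) both [ 5.52198e+02 -2.17971e+02 -2.62000e-01] 221.2 apart [ 474.9 -197.3]
(72, 60) top [ 5.49684e+02 -2.17978e+02 -2.75000e-01] 122.6 apart [ 472.7 -196.3]
(72, 60) scene [ 5.52600e+02 -2.17864e+02 -2.60000e-01] 97.0 apart [ 475.3 -197.3]
(80, 50) both [ 5.51679e+02 -2.18116e+02 -2.58000e-01] 159.9 apart [ 474.3 -197.7]
(80, 50) top [ 5.49921e+02 -2.18628e+02 -2.61000e-01] 86.4 apart [ 472.6 -198. ]
(80, 50) scene [ 5.52637e+02 -2.17822e+02 -2.60000e-01] 68.8 apart [ 475.3 -197.2]
(165, 140) both [ 5.88482e+02  1.58377e+02 -4.67000e-01] 76.9 1120.984375 1141.0
(165, 140) top [ 5.87422e+02  1.58694e+02 -4.65000e-01] 40.2 1120.984375 1141.0
(165, 140) scene [ 5.88933e+02  1.58399e+02 -4.65000e-01] 28.5 1120.984375 1141.0
(150, 125) both [ 5.88028e+02  1.59315e+02 -4.69000e-01] 699.9 1181.578125 1791.484375
(150, 125) top [ 5.87806e+02  1.59032e+02 -4.66000e-01] 20.3 1181.578125 1791.484375
(150, 125) scene [ 5.90026e+02  1.59682e+02 -4.56000e-01] 674.5 1181.578125 1791.484375
```

View pics/ms.png

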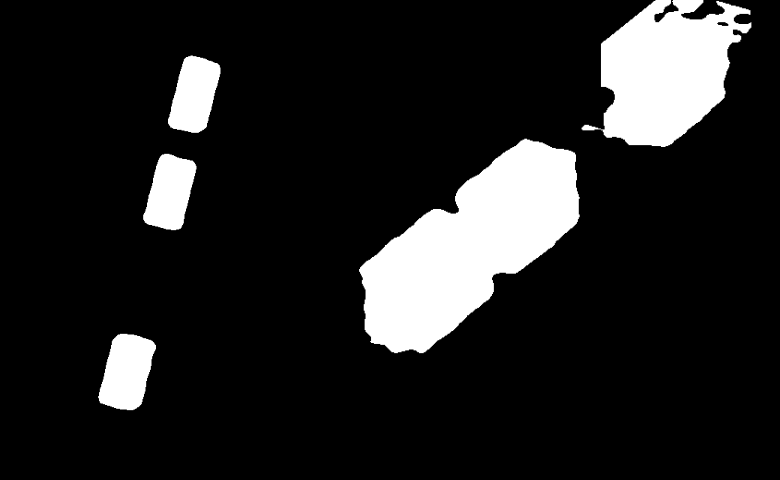

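Emit:
play_rows(plan=[{"x":26,"y":39,"z":0,"yaw":-0.05},{"x":52,"y":78,"z":0,"yaw":-0.1},{"x":79,"y":116,"z":0,"yaw":-0.15},{"x":106,"y":155,"z":0,"yaw":-0.2},{"x":132,"y":194,"z":-10,"yaw":-0.25},{"x":159,"y":232,"z":-20,"yaw":-0.3},{"x":185,"y":271,"z":-30,"yaw":-0.35},{"x":212,"y":310,"z":-40,"yaw":-0.4},{"x":238,"y":348,"z":-50,"yaw":-0.45},{"x":265,"y":387,"z":-60,"yaw":-0.5},{"x":291.5,"y":426,"z":-70,"yaw":-0.545},{"x":291.5,"y":426,"z":-70,"yaw":-0.545}])

```text
invalid input
```

```bash
cat > look.py <<'E'
import sys
from h import *
def st():
    s=state(); q=s["eef_rot"]; print("t",round(s["time"],2),"pos",np.round(s["position"],2),"psi",round(2*np.arctan2(q[2],q[1]),4),"tilt",np.round([q[0],q[3]],4),"F",np.round(s["wrist_force"],2),"T",np.round(s["torque"],3),"gap",round(s["finger_gap"]*92,1))
def shot(n,box,name,k):
    im=capture(n)[:,:,::-1]; cv2.imwrite(f"pics/{name}_full.png",im)
    x0,y0,x1,y1=box; c=cv2.resize(im[y0:y1,x0:x1],None,fx=k,fy=k,interpolation=cv2.INTER_CUBIC); cv2.imwrite(f"pics/{name}.png",c)
E
python3 - <<'E'
from look import *
st(); shot("scene",(180,100,300,220),"a1",5); shot("top",(330,120,440,240),"a2",5)
E
```

```text
t 0.1 pos [ 182.54 -623.62  403.83] psi 0.2847 tilt [-0.0008 -0.0002] F [-0.71 -0.02 -0.16] T [-0.    -0.001  0.009] gap 91.8
```

View pics/a1.png

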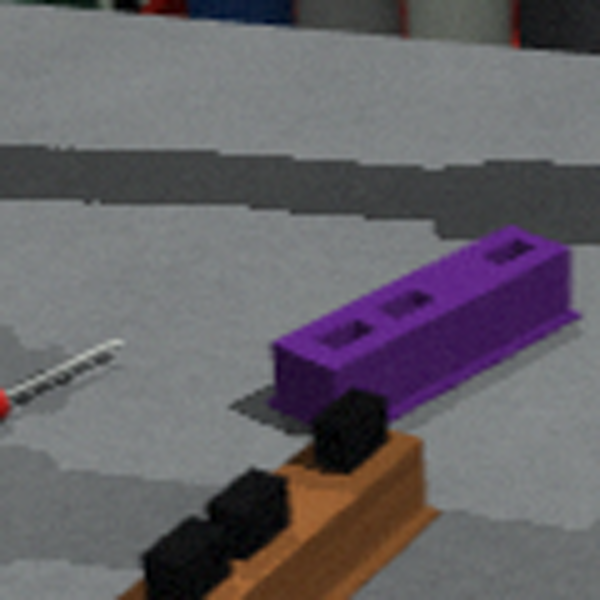

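View pics/a2.png

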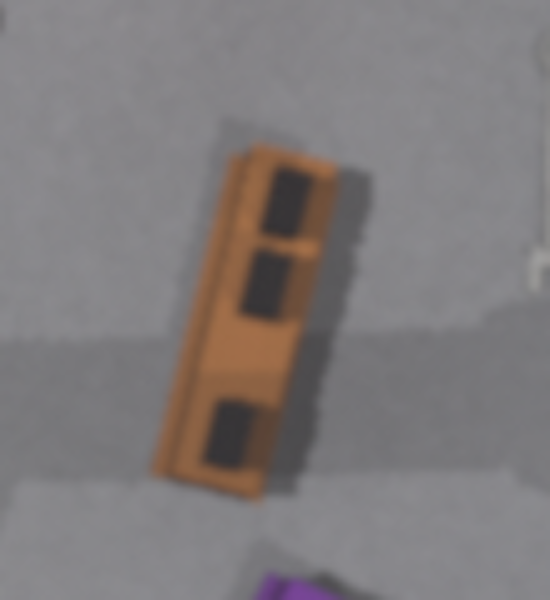

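The call was refused, so the arm hasn't moved. The pictures show the unchanged stand, with the apart head at top-view (376,207). I'll add grip to every row.

Emit:
play_rows(plan=[{"x":26,"y":39,"z":0,"yaw":-0.05,"grip":0},{"x":52,"y":78,"z":0,"yaw":-0.1,"grip":0},{"x":79,"y":116,"z":0,"yaw":-0.15,"grip":0},{"x":106,"y":155,"z":0,"yaw":-0.2,"grip":0},{"x":132,"y":194,"z":-10,"yaw":-0.25,"grip":0},{"x":159,"y":232,"z":-20,"yaw":-0.3,"grip":0},{"x":185,"y":271,"z":-30,"yaw":-0.35,"grip":0},{"x":212,"y":310,"z":-40,"yaw":-0.4,"grip":0},{"x":238,"y":348,"z":-50,"yaw":-0.45,"grip":0},{"x":265,"y":387,"z":-60,"yaw":-0.5,"grip":0},{"x":291.5,"y":426,"z":-70,"yaw":-0.545,"grip":0},{"x":291.5,"y":426,"z":-70,"yaw":-0.545,"grip":0}])

```text
time: 1.4
position: [476.9, -191.3, 333.6]
eef_rot: [-0.002, 0.992, -0.125, -0.0]
wrist_force: [-0.5, 0.3, -0.8]
finger_gap: 1.005
```

```bash

python3 - <<'E'
from look import *
st(); shot("scene",(180,100,300,220),"a3",5); shot("top",(330,120,440,240),"a4",5)
E
```

```text
t 1.4 pos [ 476.93 -191.34  333.62] psi -0.25 tilt [-0.0017 -0.0003] F [-0.47  0.29 -0.79] T [0.013 0.002 0.   ] gap 92.5
```

View pics/a3.png

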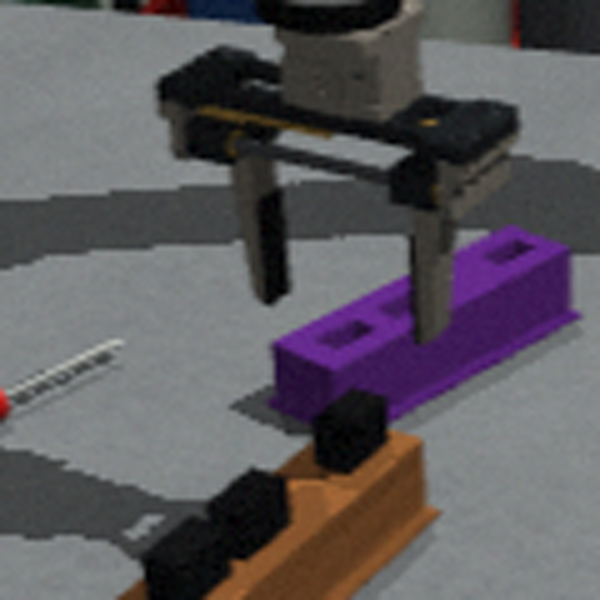

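View pics/a4.png

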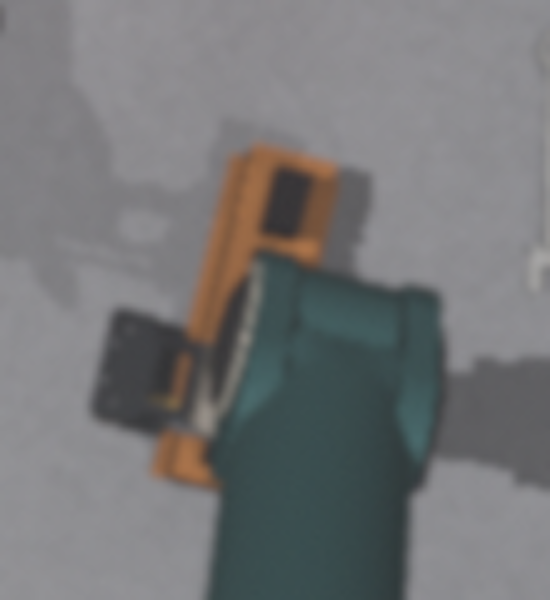

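The fingers straddle the apart head, which is at scene crop (350,430). The arm was still settling at that moment. Descending.

Emit:
play_rows(plan=[{"x":0,"y":0,"z":-20,"yaw":0,"grip":0},{"x":0,"y":0,"z":-50,"yaw":0,"grip":0},{"x":0,"y":0,"z":-75,"yaw":0,"grip":0},{"x":0,"y":0,"z":-88,"yaw":0,"grip":0},{"x":0,"y":0,"z":-89,"yaw":0,"grip":0},{"x":0,"y":0,"z":-89,"yaw":0,"grip":0}])

```text
time: 2.1
position: [474.1, -198.7, 246.2]
eef_rot: [0.0, 0.991, -0.13, 0.0]
wrist_force: [-0.4, -0.1, -0.6]
finger_gap: 1.0
```

```bash

python3 - <<'E'
from look import *
st(); shot("scene",(180,110,300,220),"b1",6)
E
```

```text
t 2.1 pos [ 474.08 -198.68  246.22] psi -0.2616 tilt [0.0002 0.0002] F [-0.39 -0.06 -0.63] T [-0.009 -0.022 -0.009] gap 92.0
```

View pics/b1.png

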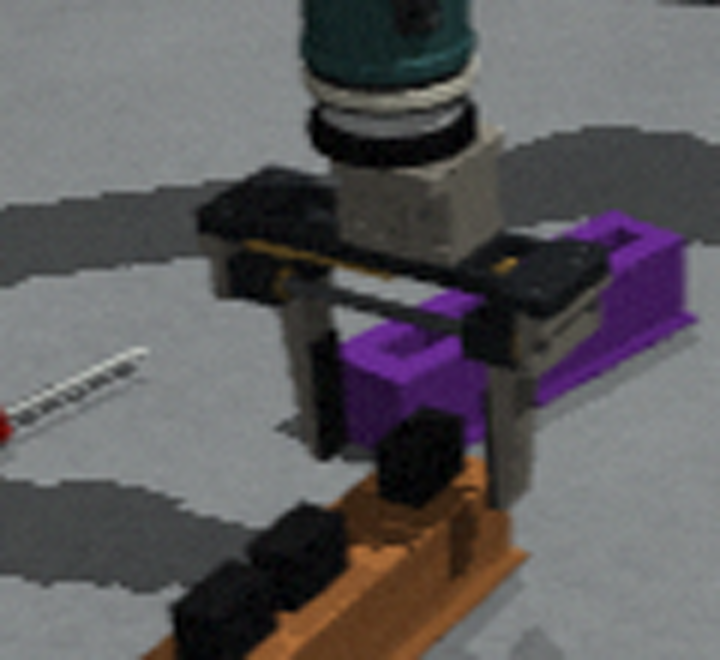

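The fingers straddle the head centrally; the tips at crop (320,455) and (510,500) sit just above the stand's top. Closing.

Emit:
play_rows(plan=[{"x":0,"y":0,"z":0,"yaw":0,"grip":1},{"x":0,"y":0,"z":0,"yaw":0,"grip":1},{"x":0,"y":0,"z":0,"yaw":0,"grip":1},{"x":0,"y":0,"z":0,"yaw":0,"grip":1},{"x":0,"y":0,"z":0,"yaw":0,"grip":1},{"x":0,"y":0,"z":0,"yaw":0,"grip":1},{"x":0,"y":0,"z":0,"yaw":0,"grip":1},{"x":0,"y":0,"z":0,"yaw":0,"grip":1}])

```text
time: 2.95
position: [474.1, -197.8, 245.7]
eef_rot: [0.0, 0.992, -0.13, -0.0]
wrist_force: [0.4, 0.9, 0.2]
finger_gap: 0.324
```

```bash
python3 -c "
from look import *
st()"
```

```text
t 2.95 pos [ 474.11 -197.81  245.66] psi -0.2602 tilt [ 0. -0.] F [0.4  0.93 0.15] T [ 0.041  0.005 -0.036] gap 29.8
```

Still closing (29.8 mm against the 24 mm head).

Emit:
play_rows(plan=[{"x":0,"y":0,"z":0,"yaw":0,"grip":1},{"x":0,"y":0,"z":0,"yaw":0,"grip":1},{"x":0,"y":0,"z":0,"yaw":0,"grip":1},{"x":0,"y":0,"z":0,"yaw":0,"grip":1}])

```text
time: 3.35
position: [474.1, -197.8, 245.7]
eef_rot: [0.0, 0.992, -0.13, -0.0]
wrist_force: [-0.3, 0.8, -0.5]
finger_gap: 0.262
```

```bash
python3 -c "
from look import *
st()"
```

```text
t 3.35 pos [ 474.06 -197.85  245.66] psi -0.2603 tilt [ 0.     -0.0001] F [-0.3   0.8  -0.52] T [ 0.026 -0.054  0.012] gap 24.1
```

Gripped: the gap is 24.1 mm, so paddle origin z = TCP z − 240.7. Lifting.

Emit:
play_rows(plan=[{"x":0,"y":0,"z":3,"yaw":0,"grip":1},{"x":0,"y":0,"z":8,"yaw":0,"grip":1},{"x":0,"y":0,"z":16,"yaw":0,"grip":1},{"x":0,"y":0,"z":28,"yaw":0,"grip":1},{"x":0,"y":0,"z":45,"yaw":0,"grip":1},{"x":0,"y":0,"z":65,"yaw":0,"grip":1},{"x":0,"y":0,"z":85,"yaw":0,"grip":1},{"x":0,"y":0,"z":90,"yaw":0,"grip":1},{"x":0,"y":0,"z":90,"yaw":0,"grip":1}])

```text
time: 4.25
position: [474.2, -197.9, 336.9]
eef_rot: [0.0, 0.992, -0.13, 0.001]
wrist_force: [-0.2, 0.9, -1.6]
finger_gap: 0.257
```

```bash
python3 -c "
from look import *
st(); shot('scene',(200,100,290,200),'d1',6)"
```

```text
t 4.25 pos [ 474.25 -197.91  336.9 ] psi -0.2603 tilt [0.0004 0.0012] F [-0.25  0.9  -1.59] T [0.027 0.032 0.066] gap 23.7
```

View pics/d1.png

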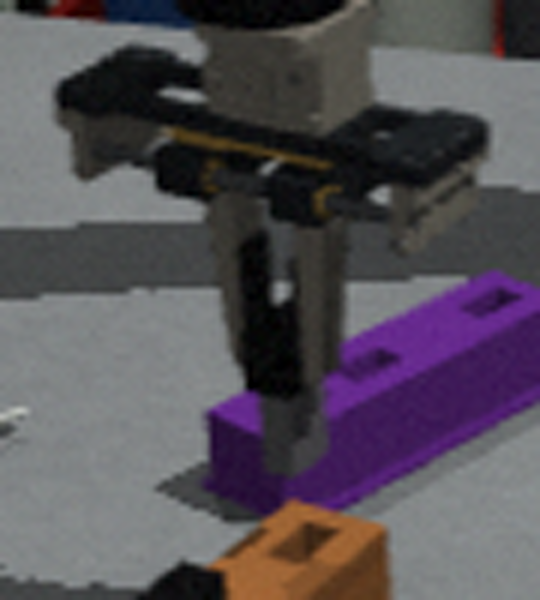

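The blade hangs straight below the head at crop (295,430), clear of the stand. Moving above slot 0, est. (554.3, 91.7).

Emit:
play_rows(plan=[{"x":4,"y":14,"z":0,"yaw":-0.02,"grip":1},{"x":12,"y":44,"z":0,"yaw":-0.05,"grip":1},{"x":24,"y":88,"z":0,"yaw":-0.09,"grip":1},{"x":36,"y":132,"z":0,"yaw":-0.12,"grip":1},{"x":48,"y":176,"z":0,"yaw":-0.15,"grip":1},{"x":60,"y":220,"z":0,"yaw":-0.18,"grip":1},{"x":70,"y":255,"z":0,"yaw":-0.2,"grip":1},{"x":77,"y":280,"z":-10,"yaw":-0.206,"grip":1},{"x":80.2,"y":289.5,"z":-20,"yaw":-0.206,"grip":1},{"x":80.2,"y":289.5,"z":-25,"yaw":-0.206,"grip":1},{"x":80.2,"y":289.5,"z":-25,"yaw":-0.206,"grip":1},{"x":80.2,"y":289.5,"z":-25,"yaw":-0.206,"grip":1}])

```text
time: 5.5
position: [554.2, 89.6, 310.3]
eef_rot: [0.001, 0.973, -0.232, -0.0]
wrist_force: [-0.9, 0.4, -0.5]
finger_gap: 0.261
```

```bash
python3 -c "
from look import *
st(); shot('scene',(310,150,420,265),'e1',7); shot('top',(225,120,325,210),'e2',7)"
```

```text
t 5.5 pos [554.16  89.63 310.33] psi -0.469 tilt [ 0.0007 -0.0004] F [-0.88  0.44 -0.5 ] T [0.035 0.004 0.003] gap 24.0
```

View pics/e1.png

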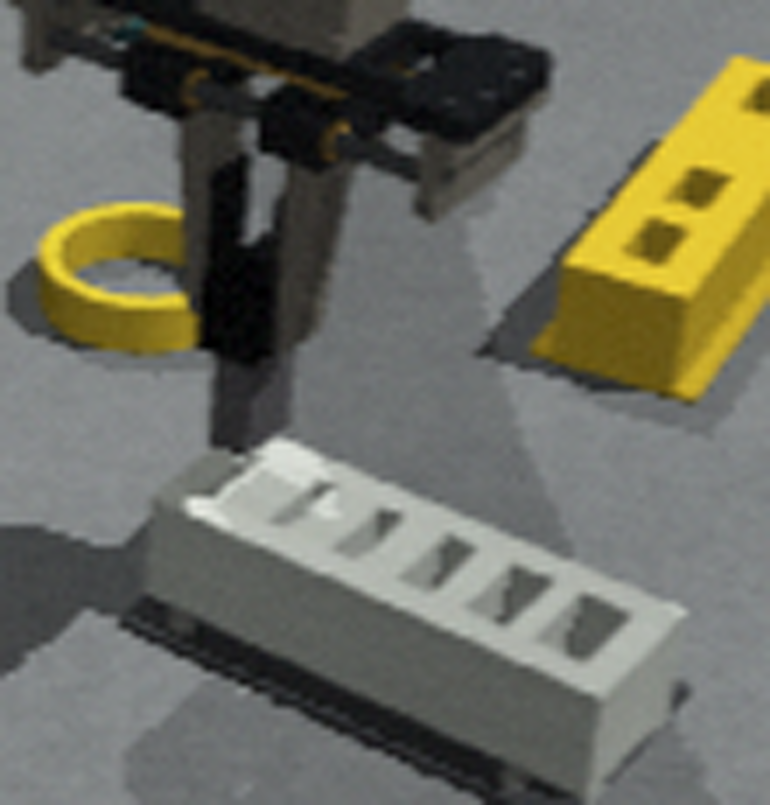

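View pics/e2.png

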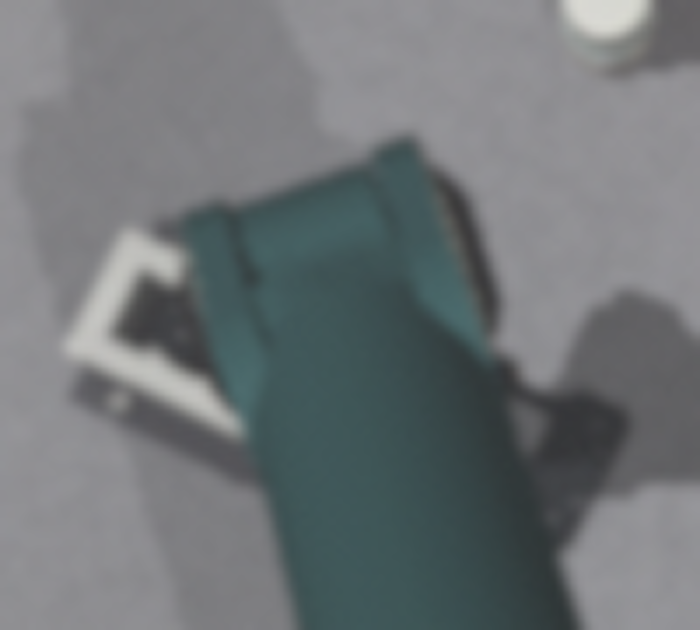

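Emit:
play_rows(plan=[{"x":0,"y":0,"z":-6,"yaw":0,"grip":1},{"x":0,"y":0,"z":-12,"yaw":0,"grip":1},{"x":0,"y":0,"z":-15,"yaw":0,"grip":1},{"x":0,"y":0,"z":-16,"yaw":0,"grip":1},{"x":0,"y":0,"z":-17,"yaw":0,"grip":1},{"x":0,"y":0,"z":-18,"yaw":0,"grip":1},{"x":0,"y":0,"z":-18,"yaw":0,"grip":1}])

```text
time: 6.3
position: [554.3, 91.7, 292.6]
eef_rot: [0.0, 0.973, -0.231, -0.0]
wrist_force: [-0.3, 0.2, -1.4]
finger_gap: 0.26
```

```bash
python3 -c "
from look import *
st(); shot('scene',(310,150,420,265),'f1',7)"
```

```text
t 6.3 pos [554.29  91.72 292.63] psi -0.4662 tilt [ 0.     -0.0001] F [-0.32  0.23 -1.4 ] T [ 0.075  0.016 -0.009] gap 23.9
```

View pics/f1.png

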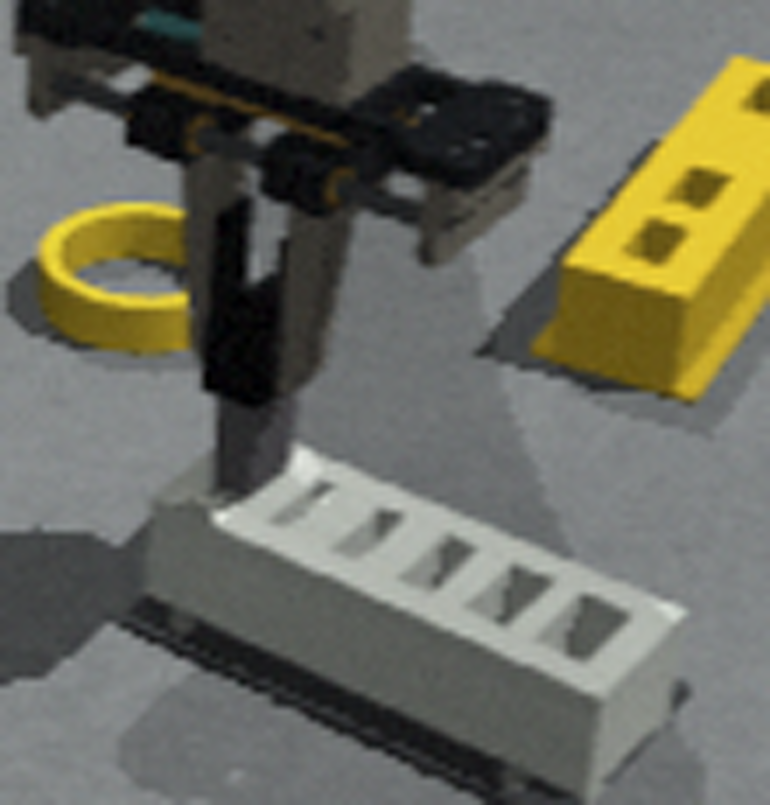

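The blade is hovering about 2 mm over slot 0, at crop (240,490). Touching down at 10 mm/s.

Emit:
play_rows(plan=[{"x":0,"y":0,"z":-1,"yaw":0,"grip":1},{"x":0,"y":0,"z":-2,"yaw":0,"grip":1},{"x":0,"y":0,"z":-2.5,"yaw":0,"grip":1},{"x":0,"y":0,"z":-2.5,"yaw":0,"grip":1}])

```text
time: 6.75
position: [554.4, 91.7, 290.6]
eef_rot: [0.0, 0.973, -0.231, 0.0]
wrist_force: [-1.6, 0.5, 3.5]
finger_gap: 0.26
```

```bash
python3 -c "
from look import *
st()"
```

```text
t 6.75 pos [554.36  91.67 290.64] psi -0.4663 tilt [0.     0.0001] F [-1.62  0.45  3.48] T [-0.075  0.381  0.02 ] gap 23.9
```

Contact at z = 290.6, as predicted (~5 N). I'll press slightly more and hold.

Emit:
play_rows(plan=[{"x":0,"y":0,"z":-0.5,"yaw":0,"grip":1},{"x":0,"y":0,"z":-0.5,"yaw":0,"grip":1},{"x":0,"y":0,"z":-0.5,"yaw":0,"grip":1}])

```text
time: 7.05
position: [554.4, 91.7, 290.6]
eef_rot: [0.0, 0.973, -0.231, 0.0]
wrist_force: [-3.7, -0.5, 7.7]
finger_gap: 0.258
```

```bash
cat > ov.py <<'E'
from look import *
import sys
qr=[588.0,158.7,-.466]
def ov(name,pos,psi,k=7,box=(310,150,420,265)):
    im=capture("scene")[:,:,::-1].copy(); x0,y0,x1,y1=box
    c=cv2.resize(im[y0:y1,x0:x1],None,fx=k,fy=k,interpolation=cv2.INTER_CUBIC); cv2.imwrite(f"pics/{name}.png",c)
    d=c.copy()
    for y,w in zip((-75,-45,-15,15,45,75),(4,7.5,11,14.5,18,21.5)): wire(d,"scene",W(qr,rect(0,y,36,w,50)),k,x0,y0,(0,0,255))
    wire(d,"scene",W(qr,rect(0,0,64,192,50)),k,x0,y0)
    zb=pos[2]-240.66
    for w,col in((9.5,(255,255,0)),(13,(0,255,255)),(16.5,(255,0,255))):
        for z in(0,45): wire(d,"scene",W([pos[0],pos[1],psi],rect(0,0,30,w,zb+z)),k,x0,y0,col)
    cv2.imwrite(f"pics/{name}o.png",d)
E
python3 -c "
from ov import *
st(); s=state(); ov('g1',s['position'],-.466)"
```

```text
t 7.05 pos [554.38  91.71 290.62] psi -0.4664 tilt [0.     0.0002] F [-3.66 -0.51  7.67] T [-0.063  0.701  0.035] gap 23.7
```

View pics/g1.png

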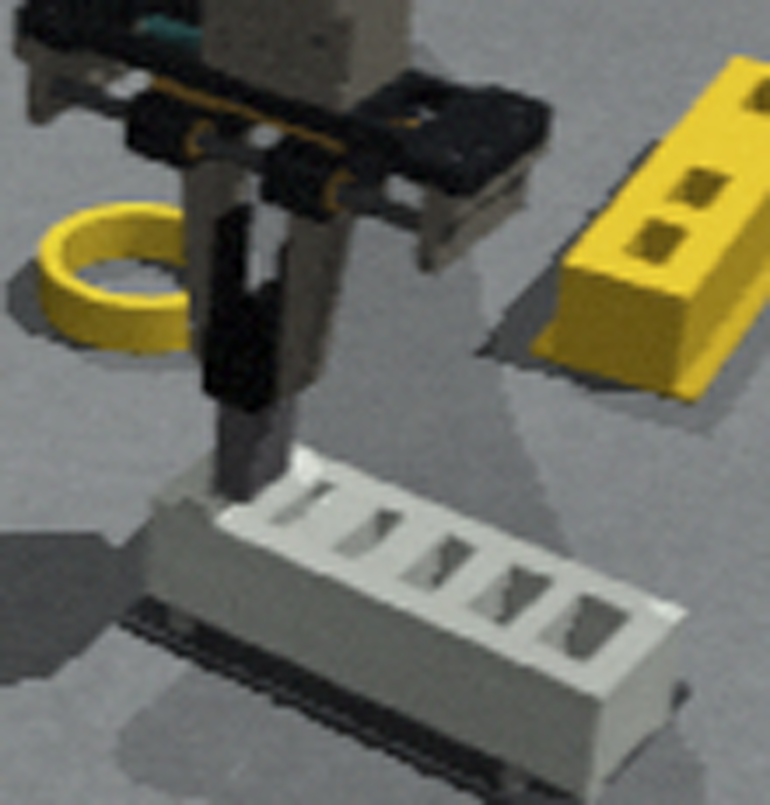

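View pics/g1o.png

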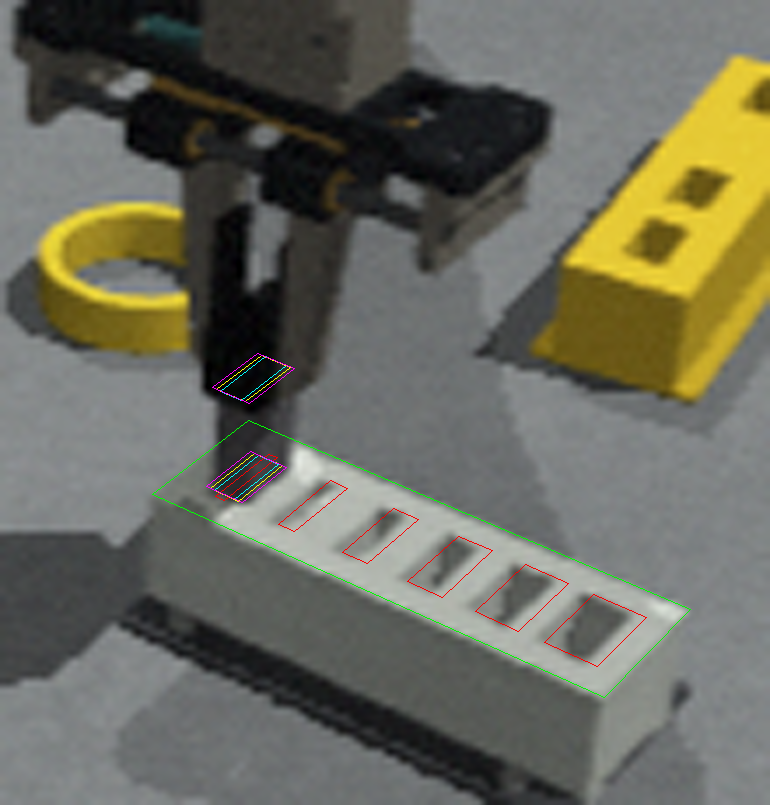

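```bash
python3 -c "
from look import *
shot('scene',(330,195,370,230),'g2',20)
shot('scene',(336,205,406,250),'g3',11)"
```

```text
(no output)
```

View pics/g2.png

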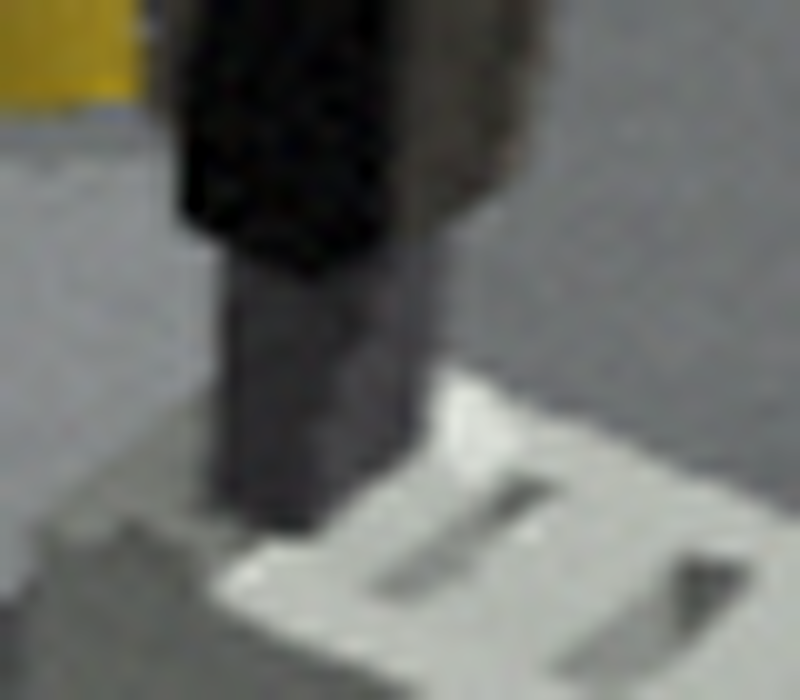

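View pics/g3.png

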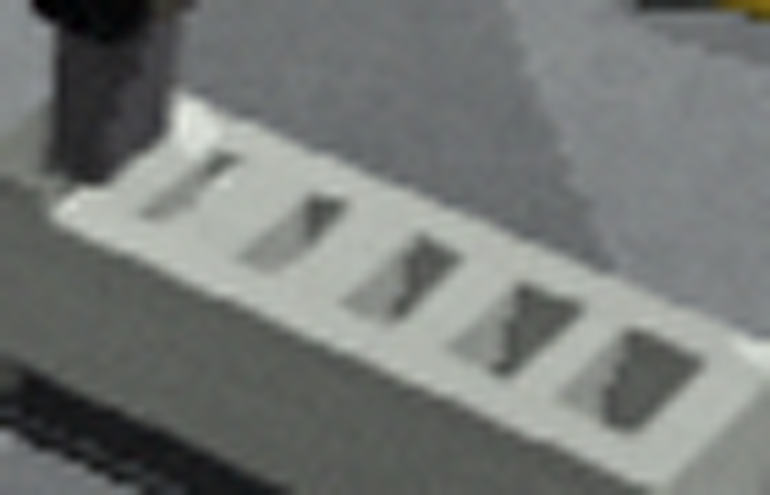

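The slots sit off-centre in the block, with equal end margins of about 14.6 mm, so the mid-row is about 4.4 mm to −y of the block centre. I'll refit with that and compare blade with slot in the same image.

```bash
cat > fit2.py <<'E'
from h import *
G=lambda p:un(p,11,336,205); S8=lambda p:un(p,8,320,200)
q0=[586,155,-.466]
def mouth(i): 
    y=-75+30*i; w=4+3.5*i
    return [(18,y-w/2,50),(18,y+w/2,50),(-18,y+w/2,50),(-18,y-w/2,50)]
px={2:[(240,260),(290,272),(345,200),(300,193)],3:[(342,303),(395,325),(455,255),(412,233)],4:[(455,350),(505,378),(580,300),(525,283)],5:[(565,395),(625,435),(705,358),(635,328)]}
obs=[("scene",mouth(i),G(p)) for i,p in px.items()]
r=fit(obs,q0); print("slots scene",np.round(r.x,3),np.round(r.fun.reshape(-1,2),1).tolist())
ed=[("scene",mouth(i)[1:3],G(p[1:3])) for i,p in px.items()]
r=fit(ed,q0); print("right edges",np.round(r.x,3))
outer=rect(0,4.375,64,192,50)
ob=obs+[("scene",outer,S8([(605,398),(95,168),(200,85),(705,298)]))]
r=fit(ob,q0); print("slots+outer",np.round(r.x,3),np.round(r.fun.reshape(-1,2)[-4:],1).tolist())
qs=r.x
# blade at z=50
B=un([(215,505),(302,537),(425,440)],20,330,195)
f=lambda v:(proj("scene",W([v[0],v[1],-.466],[(15,-v[2]/2,50),(15,v[2]/2,50),(-15,v[2]/2,50)]))-B).ravel()
b=least_squares(f,[554,92,13]); print("blade cam",np.round(b.x,2),np.round(b.fun,1))
s0=W(qs,[(0,-75,50)])[0]; print("slot0 cam",np.round(s0,1))
d=b.x[:2]-s0[:2]; c,s=np.cos(qs[2]),np.sin(qs[2]); print("blade-slot0 in rack axes",np.round([c*d[0]+s*d[1],-s*d[0]+c*d[1]],1))
E
python3 fit2.py
```

```text
slots scene [ 5.87159e+02  1.54203e+02 -4.44000e-01] [[-0.7, -0.0], [-1.5, 0.5], [0.6, 0.5], [1.0, -0.4], [-0.5, 0.1], [-0.3, 0.2], [1.2, -0.1], [0.2, -0.1], [-1.0, 0.0], [0.7, 0.2], [0.7, 0.4], [-0.5, -0.7], [-1.1, 0.2], [1.2, -0.2], [0.6, -0.3], [-0.7, -0.7]]
right edges [ 5.86212e+02  1.52946e+02 -4.63000e-01]
slots+outer [ 5.86935e+02  1.54209e+02 -4.61000e-01] [[0.6, -0.0], [-0.4, -0.1], [-0.0, -0.4], [0.2, -0.2]]
blade cam [555.77  94.19  13.45] [ 0.  -0.1 -0.1  0.2  0.  -0.1]
slot0 cam [553.6  87.   50. ]
blade-slot0 in rack axes [-1.2  7.4]
```

In the same image the blade measures ~13.4 mm thick and sits ~7 mm to the +y side of slot 0. Correcting by (−2.2, −7.2) and setting it down again.

Emit:
play_rows(plan=[{"x":0,"y":0,"z":3,"yaw":0,"grip":1},{"x":0,"y":0,"z":6,"yaw":0,"grip":1},{"x":-1,"y":-3.6,"z":6,"yaw":0,"grip":1},{"x":-2.2,"y":-7.2,"z":6,"yaw":0,"grip":1},{"x":-2.2,"y":-7.2,"z":4,"yaw":0,"grip":1},{"x":-2.2,"y":-7.2,"z":2.5,"yaw":0,"grip":1},{"x":-2.2,"y":-7.2,"z":1.5,"yaw":0,"grip":1},{"x":-2.2,"y":-7.2,"z":0.5,"yaw":0,"grip":1},{"x":-2.2,"y":-7.2,"z":0,"yaw":0,"grip":1},{"x":-2.2,"y":-7.2,"z":0,"yaw":0,"grip":1},{"x":-2.2,"y":-7.2,"z":0,"yaw":0,"grip":1}])

```text
time: 8.3
position: [552.1, 84.6, 290.6]
eef_rot: [0.0, 0.973, -0.231, -0.0]
wrist_force: [-3.3, -1.5, 7.8]
finger_gap: 0.256
```

```bash
python3 -c "
from look import *
st(); shot('scene',(330,195,370,230),'g4',20)"
```

```text
t 8.3 pos [552.09  84.59 290.62] psi -0.4661 tilt [ 0.0002 -0.    ] F [-3.32 -1.51  7.81] T [-0.195  0.84  -0.004] gap 23.6
```

View pics/g4.png

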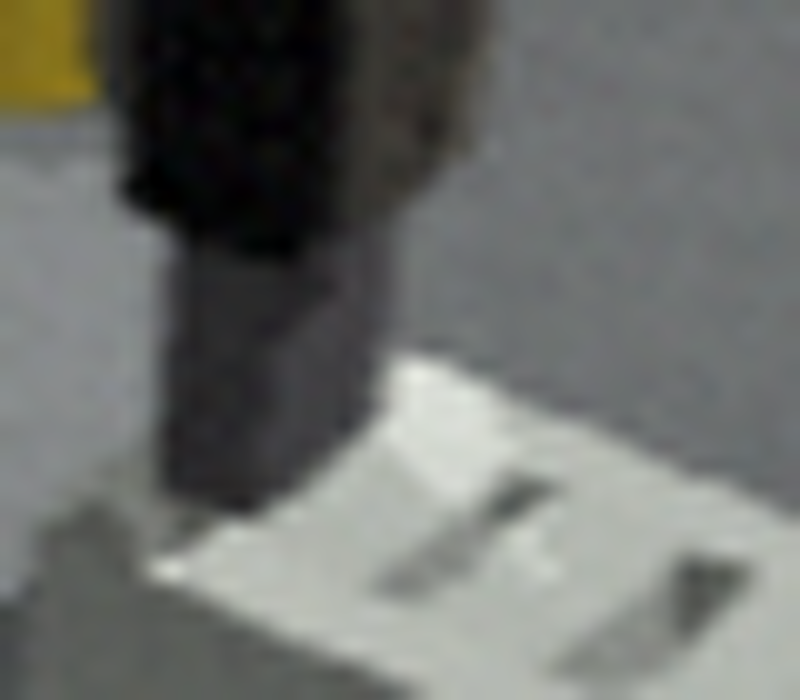

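Slot 0's front end shows just in front of the blade at (190,520), so the blade is centred on it: 8 N contact, refused. Next, slot 1.

Emit:
play_rows(plan=[{"x":0,"y":0,"z":3,"yaw":0,"grip":1},{"x":0,"y":0,"z":7,"yaw":0,"grip":1},{"x":4.5,"y":9,"z":7,"yaw":0,"grip":1},{"x":9,"y":18,"z":7,"yaw":0,"grip":1},{"x":13.5,"y":26.8,"z":6,"yaw":0,"grip":1},{"x":13.5,"y":26.8,"z":4,"yaw":0,"grip":1},{"x":13.5,"y":26.8,"z":2.5,"yaw":0,"grip":1},{"x":13.5,"y":26.8,"z":1.5,"yaw":0,"grip":1},{"x":13.5,"y":26.8,"z":0.5,"yaw":0,"grip":1},{"x":13.5,"y":26.8,"z":0,"yaw":0,"grip":1},{"x":13.5,"y":26.8,"z":0,"yaw":0,"grip":1},{"x":13.5,"y":26.8,"z":0,"yaw":0,"grip":1}])

```text
time: 9.55
position: [565.4, 111.0, 290.6]
eef_rot: [0.0, 0.973, -0.231, -0.0]
wrist_force: [-2.4, -0.4, 6.3]
finger_gap: 0.26
```

```bash
python3 -c "
from look import *
st(); shot('scene',(336,195,376,230),'g5',20)"
```

```text
t 9.55 pos [565.4  110.97 290.62] psi -0.4669 tilt [ 0.0002 -0.0002] F [-2.38 -0.4   6.26] T [-0.056  0.77   0.024] gap 23.9
```

View pics/g5.png

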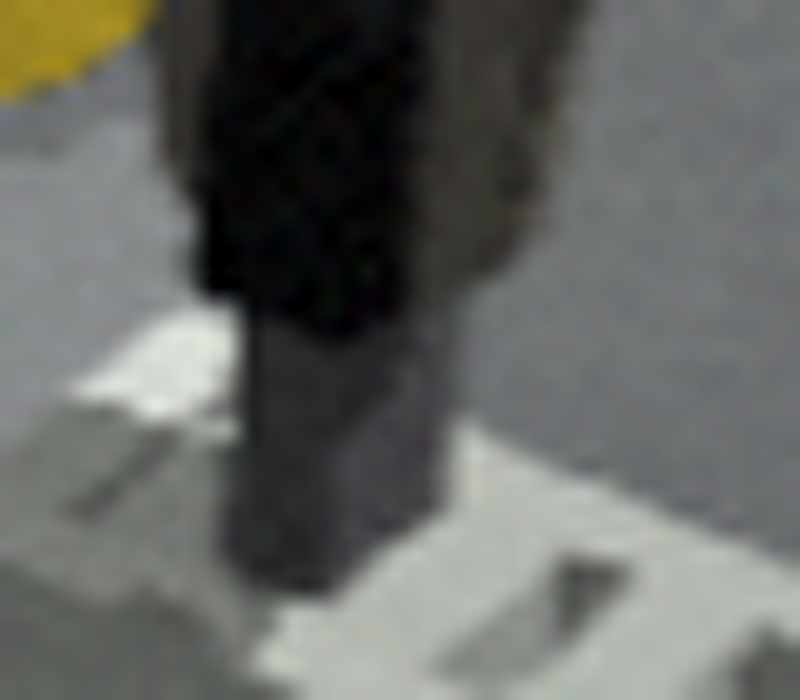

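Refused at slot 1 (z stays 290.6, 6–8 N). In the image the blade is ~1–2 mm short in the rack's y, so I'll add about 1 mm in each axis on the way to slot 2.

Emit:
play_rows(plan=[{"x":0,"y":0,"z":3,"yaw":0,"grip":1},{"x":0,"y":0,"z":7,"yaw":0,"grip":1},{"x":4.5,"y":9,"z":7,"yaw":0,"grip":1},{"x":9.5,"y":18,"z":7,"yaw":0,"grip":1},{"x":14.8,"y":27.2,"z":6,"yaw":0,"grip":1},{"x":14.8,"y":27.2,"z":4,"yaw":0,"grip":1},{"x":14.8,"y":27.2,"z":2.5,"yaw":0,"grip":1},{"x":14.8,"y":27.2,"z":1.5,"yaw":0,"grip":1},{"x":14.8,"y":27.2,"z":0.5,"yaw":0,"grip":1},{"x":14.8,"y":27.2,"z":0,"yaw":0,"grip":1},{"x":14.8,"y":27.2,"z":0,"yaw":0,"grip":1},{"x":14.8,"y":27.2,"z":0,"yaw":0,"grip":1}])

```text
time: 10.8
position: [580.2, 138.2, 290.6]
eef_rot: [0.0, 0.973, -0.231, -0.0]
wrist_force: [-3.3, -0.4, 5.5]
finger_gap: 0.261
```

```bash
python3 -c "
from look import *
st(); shot('scene',(340,200,385,238),'g6',17)"
```

```text
t 10.8 pos [580.18 138.16 290.62] psi -0.4669 tilt [ 0.0002 -0.0002] F [-3.29 -0.4   5.49] T [-0.07   0.785 -0.03 ] gap 24.0
```

View pics/g6.png

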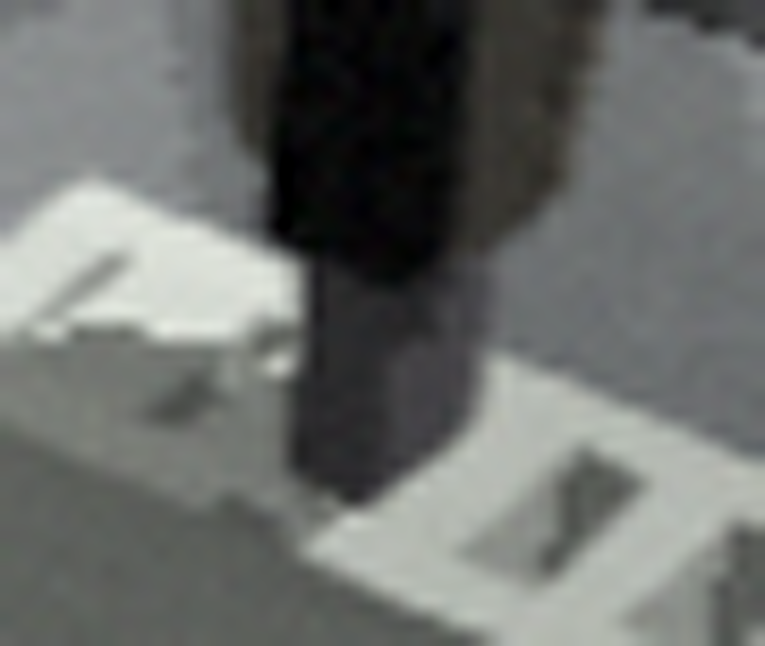

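Refused at slot 2, but its tolerance is tight (±0.75 mm), so I'll slide lightly ±2.5 mm along the rack's y to make sure it isn't just misaligned.

Emit:
play_rows(plan=[{"x":-0.2,"y":-0.45,"z":-0.2,"yaw":0,"grip":1},{"x":-0.45,"y":-0.9,"z":-0.3,"yaw":0,"grip":1},{"x":-0.7,"y":-1.35,"z":-0.3,"yaw":0,"grip":1},{"x":-0.9,"y":-1.8,"z":-0.3,"yaw":0,"grip":1},{"x":-1.1,"y":-2.25,"z":-0.3,"yaw":0,"grip":1},{"x":-1.1,"y":-2.25,"z":-0.3,"yaw":0,"grip":1}])

```text
time: 11.45
position: [579.5, 137.4, 290.6]
eef_rot: [-0.001, 0.973, -0.231, 0.001]
wrist_force: [-1.1, 3.2, 5.1]
finger_gap: 0.258
```

Emit:
play_rows(plan=[{"x":0.45,"y":0.9,"z":0,"yaw":0,"grip":1},{"x":0.9,"y":1.8,"z":0,"yaw":0,"grip":1},{"x":1.35,"y":2.7,"z":0,"yaw":0,"grip":1},{"x":1.6,"y":3.1,"z":0,"yaw":0,"grip":1},{"x":1.8,"y":3.6,"z":0,"yaw":0,"grip":1},{"x":2.0,"y":4.0,"z":0,"yaw":0,"grip":1},{"x":2.2,"y":4.5,"z":0,"yaw":0,"grip":1},{"x":2.2,"y":4.5,"z":0,"yaw":0,"grip":1}])

```text
time: 12.25
position: [580.9, 139.0, 290.6]
eef_rot: [0.002, 0.973, -0.232, -0.001]
wrist_force: [-6.1, -3.3, 12.7]
finger_gap: 0.26
```

```bash
python3 -c "
from look import *
st()"
```

```text
t 12.25 pos [580.91 139.03 290.58] psi -0.4674 tilt [ 0.002 -0.001] F [-6.05 -3.26 12.74] T [-1.036  1.764  0.031] gap 23.9
```

It's still refused: z stayed 290.6 over ±0.9 mm of real sliding, friction holding the rest. Next, slot 3. If it enters, the sideways play will confirm the thickness.

Emit:
play_rows(plan=[{"x":0,"y":0,"z":3,"yaw":0,"grip":1},{"x":0,"y":0,"z":7,"yaw":0,"grip":1},{"x":4.5,"y":9,"z":7,"yaw":0,"grip":1},{"x":9,"y":18,"z":7,"yaw":0,"grip":1},{"x":12.7,"y":25,"z":6,"yaw":0,"grip":1},{"x":12.7,"y":25,"z":4.5,"yaw":0,"grip":1},{"x":12.7,"y":25,"z":3,"yaw":0,"grip":1},{"x":12.7,"y":25,"z":2,"yaw":0,"grip":1},{"x":12.7,"y":25,"z":1,"yaw":0,"grip":1},{"x":12.7,"y":25,"z":0.3,"yaw":0,"grip":1},{"x":12.7,"y":25,"z":0.3,"yaw":0,"grip":1},{"x":12.7,"y":25,"z":0.3,"yaw":0,"grip":1}])

```text
time: 13.45
position: [594.1, 165.4, 290.6]
eef_rot: [0.0, 0.973, -0.231, -0.0]
wrist_force: [-2.5, -0.9, 6.3]
finger_gap: 0.259
```

```bash
python3 -c "
from look import *
st(); shot('scene',(348,205,393,243),'g7',17)"
```

```text
t 13.45 pos [594.06 165.37 290.6 ] psi -0.4668 tilt [ 0.0002 -0.0001] F [-2.55 -0.91  6.27] T [-0.158  0.7    0.009] gap 23.9
```

View pics/g7.png

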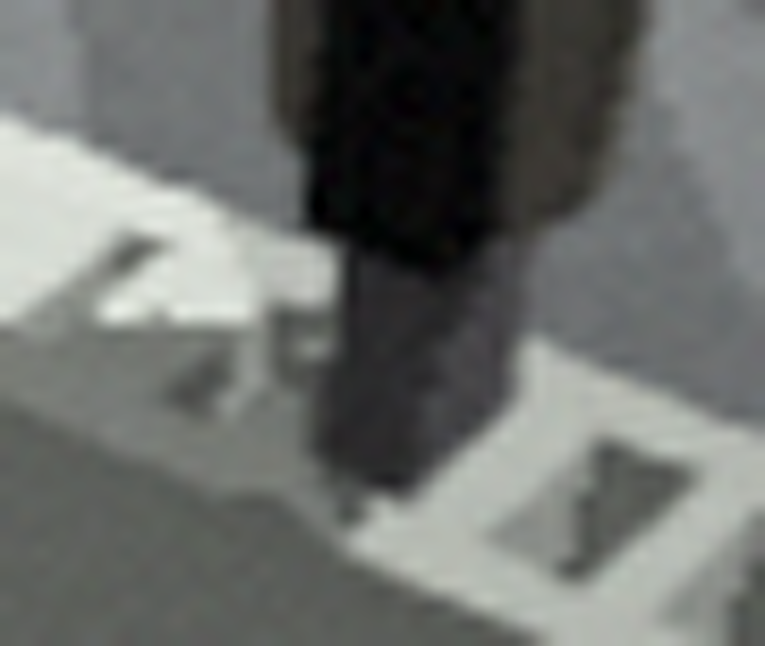

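Refused here so far, but in the image the blade is ~1.8 mm short of slot 3's centre: the slot front peeks out at (345,505), and slot 4's centre is at (594,508). Sliding lightly toward +y.

Emit:
play_rows(plan=[{"x":0.2,"y":-0.1,"z":0.6,"yaw":0,"grip":1},{"x":0.6,"y":0.2,"z":0.6,"yaw":0,"grip":1},{"x":0.8,"y":0.6,"z":0.5,"yaw":0,"grip":1},{"x":1.0,"y":1.0,"z":0.5,"yaw":0,"grip":1},{"x":1.2,"y":1.4,"z":0.5,"yaw":0,"grip":1},{"x":1.2,"y":1.4,"z":0.3,"yaw":0,"grip":1},{"x":1.2,"y":1.4,"z":0.3,"yaw":0,"grip":1}])

```text
time: 14.2
position: [595.1, 166.0, 290.6]
eef_rot: [0.001, 0.973, -0.231, -0.001]
wrist_force: [-4.0, -2.9, 8.0]
finger_gap: 0.258
```

```bash
python3 -c "
from look import *
st(); shot('scene',(348,205,393,243),'g8',17)"
```

```text
t 14.2 pos [595.15 165.97 290.57] psi -0.4671 tilt [ 0.0014 -0.0006] F [-3.98 -2.86  8.04] T [-0.961  1.267 -0.012] gap 23.7
```

View pics/g8.png

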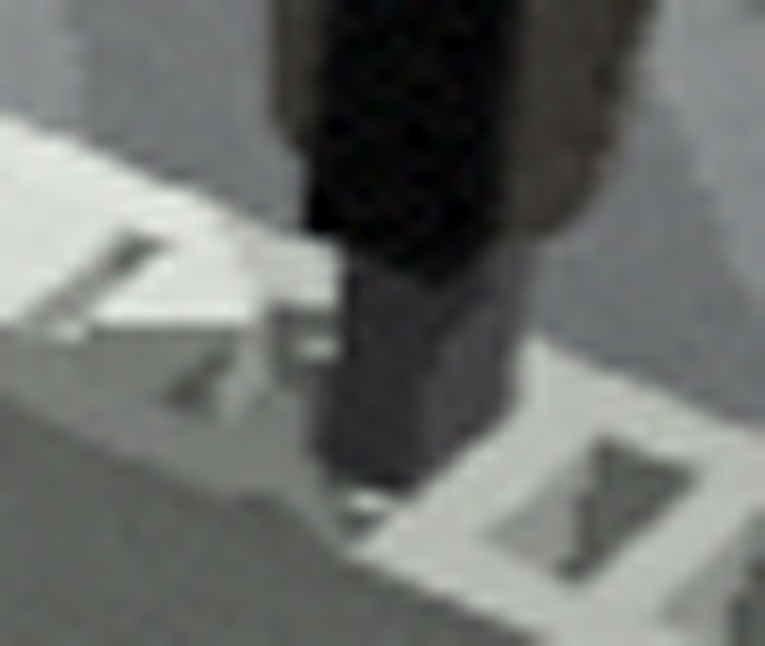

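The blade stuck by friction and the wrist flexed instead, so I'll hop: lift, settle at the commanded offset, and lower again.

Emit:
play_rows(plan=[{"x":0,"y":0,"z":2,"yaw":0,"grip":1},{"x":0,"y":0,"z":3,"yaw":0,"grip":1},{"x":0,"y":0,"z":3,"yaw":0,"grip":1},{"x":0,"y":0,"z":2,"yaw":0,"grip":1},{"x":0,"y":0,"z":1,"yaw":0,"grip":1},{"x":0,"y":0,"z":0,"yaw":0,"grip":1},{"x":0,"y":0,"z":-0.3,"yaw":0,"grip":1},{"x":0,"y":0,"z":-0.3,"yaw":0,"grip":1}])

```text
time: 15.05
position: [595.4, 167.2, 290.6]
eef_rot: [0.0, 0.973, -0.231, 0.0]
wrist_force: [-2.0, -0.7, 7.3]
finger_gap: 0.26
```

```bash
python3 -c "
from look import *
st(); shot('scene',(348,205,393,243),'g9',17)"
```

```text
t 15.05 pos [595.44 167.23 290.62] psi -0.4662 tilt [0.     0.0001] F [-1.98 -0.73  7.29] T [-0.13   0.638 -0.009] gap 23.9
```

View pics/g9.png

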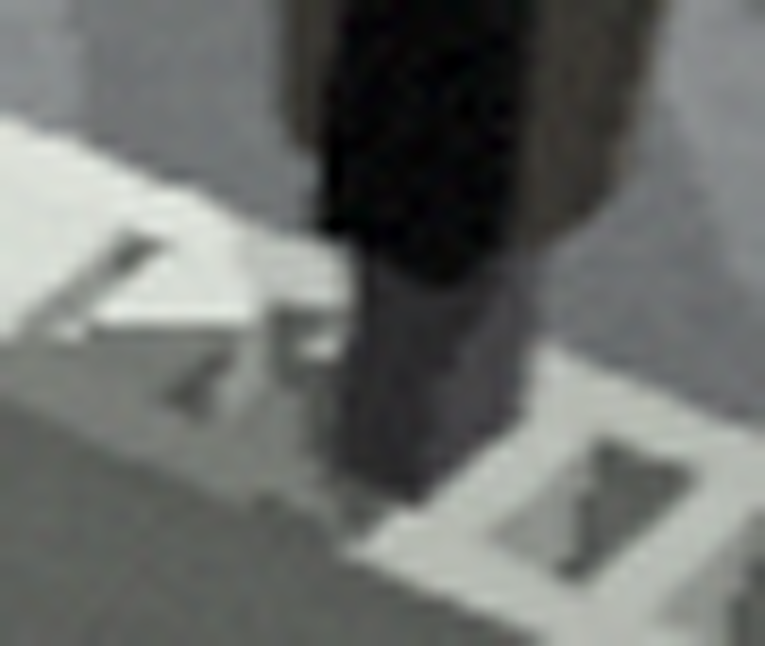

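Refused again at +2.3 mm. A dark sliver of slot mouth now shows left of the blade at (325,430), so it overshot. Hopping to the middle, +1.1.

Emit:
play_rows(plan=[{"x":0,"y":0,"z":2,"yaw":0,"grip":1},{"x":-0.5,"y":-1.05,"z":3,"yaw":0,"grip":1},{"x":-0.5,"y":-1.05,"z":3,"yaw":0,"grip":1},{"x":-0.5,"y":-1.05,"z":2.5,"yaw":0,"grip":1},{"x":-0.5,"y":-1.05,"z":1.5,"yaw":0,"grip":1},{"x":-0.5,"y":-1.05,"z":0.5,"yaw":0,"grip":1},{"x":-0.5,"y":-1.05,"z":0,"yaw":0,"grip":1},{"x":-0.5,"y":-1.05,"z":0,"yaw":0,"grip":1}])

```text
time: 15.9
position: [595.0, 166.1, 290.6]
eef_rot: [0.0, 0.973, -0.231, 0.0]
wrist_force: [-2.4, -1.3, 5.7]
finger_gap: 0.257
```

```bash
python3 -c "
from look import *
st()"
```

```text
t 15.9 pos [594.95 166.06 290.62] psi -0.4664 tilt [0.0001 0.0001] F [-2.36 -1.29  5.68] T [-0.193  0.623 -0.007] gap 23.6
```

Refused at 0, +1.1 and +2.3 mm, which suggests the thicker blade. I'll measure the blade's silhouette width more carefully: the model gives about 9.3, 10.5 and 11.6 px for 9.5, 13 and 16.5 mm.

```bash
python3 - <<'E'
import cv2,numpy as np
from h import *
for f,x0,ys in(("g2",334,range(209,215)),("g5",342,range(212,219)),("g9",362,range(222,229))):
    im=cv2.imread(f"pics/{f}_full.png").astype(int).sum(2)//3
    print(f)
    for y in ys: print(y,x0,im[y,x0:x0+22])
def wpx(pos,t,z): 
    p=proj("scene",W([pos[0],pos[1],-.466],rect(0,0,30,t,z))); return np.round([p[:,0].min(),p[:,0].max(),np.ptp(p[:,0])],2)
for pos in((554.4,91.7),(565.4,111),(595.4,167.2)):
    print(pos,[wpx(pos,t,75).tolist() for t in(9.5,13,16.5)])
    print(proj("scene",[[*pos,75]]))
E
```

```text
g2
209 334 [135 136 135 136 136 136 116  57  44  42  41  33  33  39  49  64  66  75
  99 112 109 108]
210 334 [141 135 132 132 138 136 115  43  42  44  43  40  37  36  51  67  66  74
  97 112 110 112]
211 334 [140 138 137 137 133 139 113  41  46  45  45  41  43  35  49  62  64  76
 104 115 112 112]
212 334 [135 134 135 138 140 137 116  44  44  40  39  43  39  48  66  65  63  76
 103 114 114 113]
213 334 [139 138 138 136 134 140 118  42  40  41  42  42  47  65  66  69  66 103
 147 131 110 113]
214 334 [142 135 133 137 139 128  88  40  44  43  43  42  49  67  64  63  65 118
 192 209 172 120]
g5
212 342 [188 215 218 217 220 183  44  45  40  39  27  32  36  38  48  64  76 103
 112 116 114 114]
213 342 [209 212 214 219 203 148  42  42  42  41  43  39  39  48  66  63  81 104
 114 112 112 116]
214 342 [213 212 212 214 195 120  41  41  42  40  42  38  39  46  69  68  79 104
 114 110 110 110]
215 342 [160 213 206 181 131  97  39  45  44  42  43  36  49  65  67  67  86 110
 112 113 111 113]
216 342 [120 118 116 143 156 141  42  42  43  39  40  48  64  61  66  68 111 156
 126 112 112 112]
217 3
[... 543 characters left out ...]
41  42  47  68  67  66  78 123
 152 126 109 105]
226 362 [144 123  88  87  89  81  52  42  45  42  44  43  48  69  66  68  87 144
 184 174 152 122]
227 362 [142 128  96  82  84  67  51  43  46  39  44  54  66  68  69  68  87 147
 179 183 179 179]
228 362 [132 114 116 107  81  73  42  44  45  44  45  56  66  70  70  69 103 163
 182 182 181 182]
(554.4, 91.7) [[340.58, 349.95, 9.37], [340.03, 350.5, 10.47], [339.48, 351.05, 11.57]]
[[345.29251014 209.87672537]]
(565.4, 111) [[347.39, 356.76, 9.37], [346.82, 357.32, 10.5], [346.26, 357.88, 11.62]]
[[352.1043762  213.08697602]]
(595.4, 167.2) [[368.11, 377.47, 9.36], [367.52, 378.06, 10.54], [366.92, 378.66, 11.73]]
[[372.82058479 222.36229175]]
```

The silhouette is ~11.2–11.5 px, about 15.5–16.5 mm, so the thick paddle is likely and slot 3 refuses it. Moving to slot 4.

Emit:
play_rows(plan=[{"x":0,"y":0,"z":3,"yaw":0,"grip":1},{"x":0,"y":0,"z":7,"yaw":0,"grip":1},{"x":4.5,"y":9,"z":7,"yaw":0,"grip":1},{"x":9,"y":18,"z":7,"yaw":0,"grip":1},{"x":13.4,"y":26.8,"z":6,"yaw":0,"grip":1},{"x":13.4,"y":26.8,"z":4.5,"yaw":0,"grip":1},{"x":13.4,"y":26.8,"z":3,"yaw":0,"grip":1},{"x":13.4,"y":26.8,"z":2,"yaw":0,"grip":1},{"x":13.4,"y":26.8,"z":1,"yaw":0,"grip":1},{"x":13.4,"y":26.8,"z":0,"yaw":0,"grip":1},{"x":13.4,"y":26.8,"z":0,"yaw":0,"grip":1},{"x":13.4,"y":26.8,"z":0,"yaw":0,"grip":1}])

```text
time: 17.1
position: [608.3, 192.7, 289.7]
eef_rot: [0.0, 0.973, -0.231, 0.0]
wrist_force: [0.4, 0.2, -1.2]
finger_gap: 0.261
```

```bash
python3 -c "
from look import *
st(); shot('scene',(355,205,405,250),'g10',15)"
```

```text
t 17.1 pos [608.31 192.72 289.74] psi -0.4665 tilt [0. 0.] F [ 0.43  0.24 -1.24] T [ 0.125 -0.025 -0.046] gap 24.0
```

View pics/g10.png

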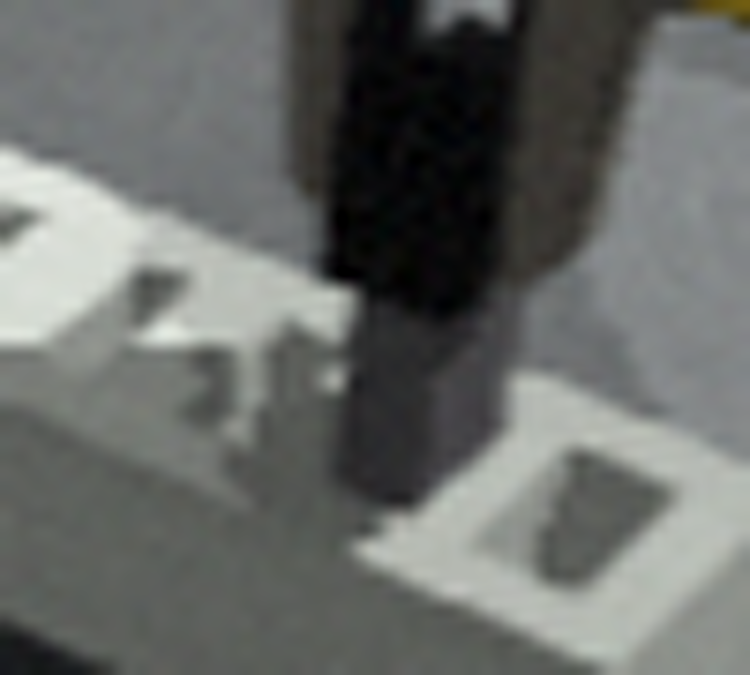

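It's entering: z has dropped below the contact level with no force. I'll lower 3 mm, then feel the sideways play to tell a 16.5 mm blade (1.5 play) from a 13 mm one (5 play).

Emit:
play_rows(plan=[{"x":0,"y":0,"z":-1,"yaw":0,"grip":1},{"x":0,"y":0,"z":-2,"yaw":0,"grip":1},{"x":0,"y":0,"z":-3,"yaw":0,"grip":1},{"x":0,"y":0,"z":-3,"yaw":0,"grip":1}])

```text
time: 17.55
position: [608.2, 192.9, 286.5]
eef_rot: [0.0, 0.973, -0.231, -0.0]
wrist_force: [-0.1, -0.6, -1.0]
finger_gap: 0.257
```

Emit:
play_rows(plan=[{"x":0.25,"y":0.5,"z":0,"yaw":0,"grip":1},{"x":0.5,"y":1,"z":0,"yaw":0,"grip":1},{"x":0.7,"y":1.4,"z":0,"yaw":0,"grip":1},{"x":0.7,"y":1.4,"z":0,"yaw":0,"grip":1}])

```text
time: 17.95
position: [608.7, 193.5, 286.5]
eef_rot: [0.001, 0.973, -0.231, -0.001]
wrist_force: [-2.5, -4.5, 1.0]
finger_gap: 0.255
```

Emit:
play_rows(plan=[{"x":-0.25,"y":-0.5,"z":0,"yaw":0,"grip":1},{"x":-0.7,"y":-1.4,"z":0,"yaw":0,"grip":1},{"x":-1,"y":-2,"z":0,"yaw":0,"grip":1},{"x":-1.4,"y":-2.8,"z":0,"yaw":0,"grip":1},{"x":-1.4,"y":-2.8,"z":0,"yaw":0,"grip":1}])

```text
time: 18.45
position: [607.9, 192.1, 287.1]
eef_rot: [-0.001, 0.973, -0.231, 0.001]
wrist_force: [-0.3, 0.4, -1.5]
finger_gap: 0.259
```

Emit:
play_rows(plan=[{"x":-0.2,"y":-0.4,"z":0,"yaw":0,"grip":1},{"x":-0.3,"y":-0.6,"z":0,"yaw":0,"grip":1},{"x":-0.3,"y":-0.6,"z":0,"yaw":0,"grip":1}])

```text
time: 18.75
position: [607.4, 191.3, 287.0]
eef_rot: [-0.001, 0.973, -0.231, 0.0]
wrist_force: [0.2, 1.2, -0.2]
finger_gap: 0.26
```

```bash
python3 -c "
from look import *
st()"
```

```text
t 18.75 pos [607.45 191.27 286.96] psi -0.4661 tilt [-0.0005  0.0003] F [ 0.2   1.25 -0.17] T [ 0.291 -0.13  -0.035] gap 23.9
```

The travel so far is ~2.5 mm with little force, so it's ambiguous. I'll push a bit further.

Emit:
play_rows(plan=[{"x":-0.3,"y":-0.6,"z":0,"yaw":0,"grip":1},{"x":-0.6,"y":-1.2,"z":0,"yaw":0,"grip":1},{"x":-0.7,"y":-1.4,"z":0,"yaw":0,"grip":1},{"x":-0.7,"y":-1.4,"z":0,"yaw":0,"grip":1},{"x":-0.7,"y":-1.4,"z":0,"yaw":0,"grip":1}])

```text
time: 19.25
position: [607.0, 190.7, 287.0]
eef_rot: [-0.002, 0.973, -0.231, 0.001]
wrist_force: [3.5, 4.8, -3.7]
finger_gap: 0.257
```

```bash
python3 -c "
from look import *
st(); shot('scene',(355,205,405,250),'g11',15)"
```

```text
t 19.25 pos [606.97 190.7  287.02] psi -0.4655 tilt [-0.0015  0.0009] F [ 3.51  4.84 -3.65] T [ 1.398 -0.761 -0.023] gap 23.6
```

View pics/g11.png

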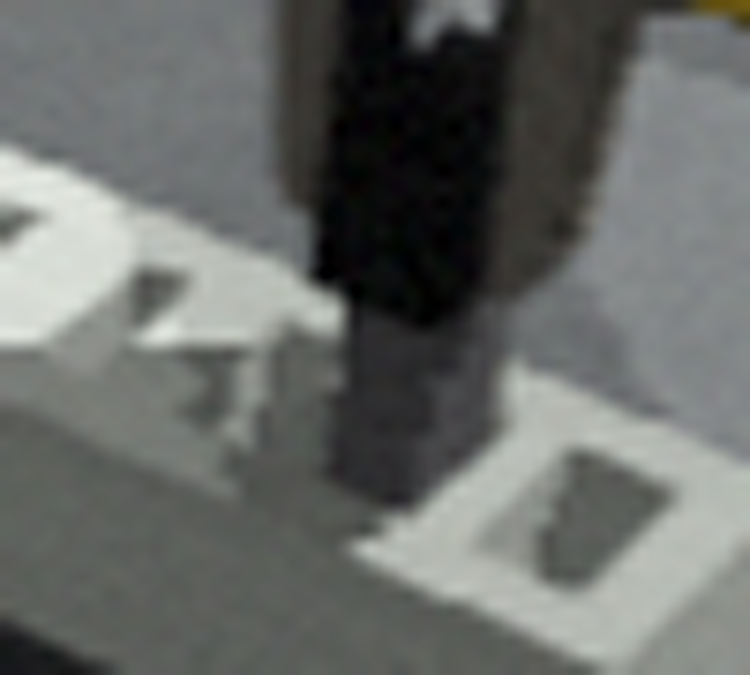

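Walls are felt on both sides. Total travel is ~3.3 mm at the TCP, or ~2.2 mm at the blade after allowing for wrist flex, far below the 5 mm a 13 mm blade would have. So it's the 16.5 mm paddle, and slot 4 is its slot. Centring and lowering.

Emit:
play_rows(plan=[{"x":0.7,"y":1.2,"z":0,"yaw":0,"grip":1},{"x":1.5,"y":2.5,"z":0,"yaw":0,"grip":1},{"x":1.5,"y":2.5,"z":0,"yaw":0,"grip":1},{"x":1.5,"y":2.5,"z":-2,"yaw":0,"grip":1},{"x":1.5,"y":2.5,"z":-4,"yaw":0,"grip":1},{"x":1.5,"y":2.5,"z":-6,"yaw":0,"grip":1},{"x":1.5,"y":2.5,"z":-8,"yaw":0,"grip":1},{"x":1.5,"y":2.5,"z":-8,"yaw":0,"grip":1}])

```text
time: 20.1
position: [607.9, 191.7, 278.1]
eef_rot: [0.0, 0.973, -0.231, -0.0]
wrist_force: [0.5, 0.5, -1.1]
finger_gap: 0.258
```

```bash
python3 -c "
from look import *
st()"
```

```text
t 20.1 pos [607.91 191.69 278.13] psi -0.4664 tilt [ 0.0004 -0.0004] F [ 0.53  0.48 -1.06] T [ 0.132 -0.012  0.019] gap 23.7
```

Sliding freely. Lowering on, to about 5 mm above home.

Emit:
play_rows(plan=[{"x":0,"y":0,"z":-3,"yaw":0,"grip":1},{"x":0,"y":0,"z":-6,"yaw":0,"grip":1},{"x":0,"y":0,"z":-9,"yaw":0,"grip":1},{"x":0,"y":0,"z":-12,"yaw":0,"grip":1},{"x":0,"y":0,"z":-15,"yaw":0,"grip":1},{"x":0,"y":0,"z":-18,"yaw":0,"grip":1},{"x":0,"y":0,"z":-21,"yaw":0,"grip":1},{"x":0,"y":0,"z":-24,"yaw":0,"grip":1},{"x":0,"y":0,"z":-26,"yaw":0,"grip":1},{"x":0,"y":0,"z":-27,"yaw":0,"grip":1},{"x":0,"y":0,"z":-28,"yaw":0,"grip":1}])

```text
time: 21.2
position: [608.1, 192.0, 250.6]
eef_rot: [-0.0, 0.973, -0.231, 0.0]
wrist_force: [0.9, 0.5, -0.9]
finger_gap: 0.257
```

```bash
python3 -c "
from look import *
st()"
```

```text
t 21.2 pos [608.12 191.98 250.64] psi -0.4663 tilt [-0.  0.] F [ 0.92  0.45 -0.87] T [ 0.063  0.036 -0.029] gap 23.6
```

Last 5 mm at 10 mm/s.

Emit:
play_rows(plan=[{"x":0,"y":0,"z":-1,"yaw":0,"grip":1},{"x":0,"y":0,"z":-2,"yaw":0,"grip":1},{"x":0,"y":0,"z":-3,"yaw":0,"grip":1},{"x":0,"y":0,"z":-4,"yaw":0,"grip":1},{"x":0,"y":0,"z":-5,"yaw":0,"grip":1},{"x":0,"y":0,"z":-5.7,"yaw":0,"grip":1},{"x":0,"y":0,"z":-5.7,"yaw":0,"grip":1}])

```text
time: 21.9
position: [608.1, 192.0, 245.7]
eef_rot: [0.0, 0.973, -0.231, 0.0]
wrist_force: [-1.8, -0.9, 5.0]
finger_gap: 0.259
```

```bash
python3 -c "
from look import *
st(); shot('scene',(340,180,410,250),'h1',10)"
```

```text
t 21.9 pos [608.11 191.97 245.68] psi -0.4663 tilt [0.0001 0.    ] F [-1.76 -0.87  5.03] T [-0.12   0.462 -0.012] gap 23.8
```

View pics/h1.png

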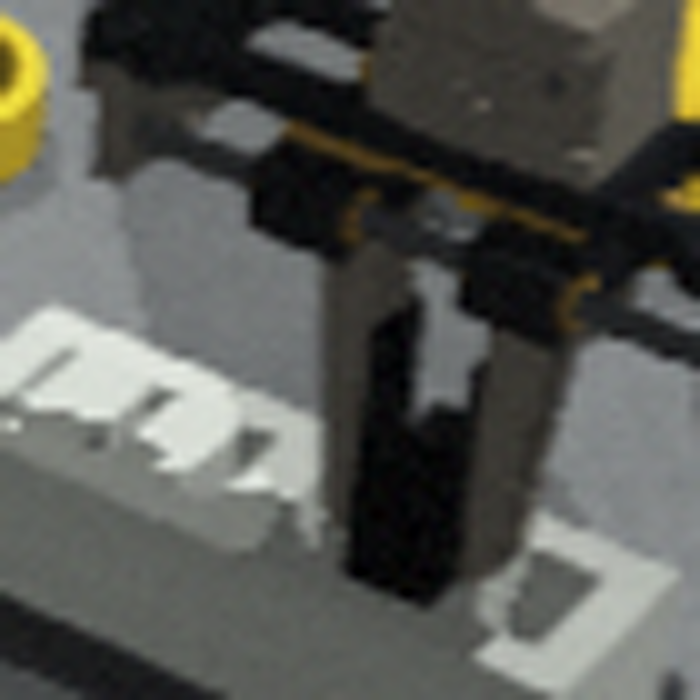

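The head is down on the rack's top: z 245.7 matches the stand's grasp height, with 6 N. Releasing and retreating upward.

Emit:
play_rows(plan=[{"x":0,"y":0,"z":0.6,"yaw":0,"grip":1},{"x":0,"y":0,"z":0.6,"yaw":0,"grip":0.5},{"x":0,"y":0,"z":0.6,"yaw":0,"grip":0.4},{"x":0,"y":0,"z":0.6,"yaw":0,"grip":0.4},{"x":0,"y":0,"z":0.6,"yaw":0,"grip":0.4},{"x":0,"y":0,"z":0.6,"yaw":0,"grip":0.4}])

```text
time: 22.55
position: [608.1, 192.0, 245.5]
eef_rot: [0.0, 0.973, -0.231, -0.0]
wrist_force: [0.3, -0.3, -0.6]
finger_gap: 0.599
```

Emit:
play_rows(plan=[{"x":0,"y":0,"z":5,"yaw":0,"grip":0.4},{"x":0,"y":0,"z":15,"yaw":0,"grip":0.4},{"x":0,"y":0,"z":35,"yaw":0,"grip":0.4},{"x":0,"y":0,"z":65,"yaw":0,"grip":0.4},{"x":0,"y":0,"z":105,"yaw":0,"grip":0.4},{"x":-20,"y":0,"z":145,"yaw":0,"grip":0.4},{"x":-60,"y":0,"z":160,"yaw":0,"grip":0.4},{"x":-100,"y":0,"z":160,"yaw":0,"grip":0.4},{"x":-130,"y":0,"z":160,"yaw":0,"grip":0.4},{"x":-150,"y":0,"z":160,"yaw":0,"grip":0.4},{"x":-150,"y":0,"z":160,"yaw":0,"grip":0.4},{"x":-150,"y":0,"z":160,"yaw":0,"grip":0.4}])

```text
time: 23.75
position: [458.5, 192.0, 406.7]
eef_rot: [-0.001, 0.973, -0.231, 0.001]
wrist_force: [0.6, 0.3, -0.1]
finger_gap: 0.601
```

```bash
python3 -c "
from look import *
st(); shot('scene',(325,180,415,265),'i1',8); shot('top',(220,130,420,230),'i2',4)"
```

```text
t 23.75 pos [458.47 192.02 406.74] psi -0.4661 tilt [-0.0006  0.0011] F [ 0.58  0.27 -0.12] T [ 0.093 -0.029  0.013] gap 55.3
```

View pics/i1.png

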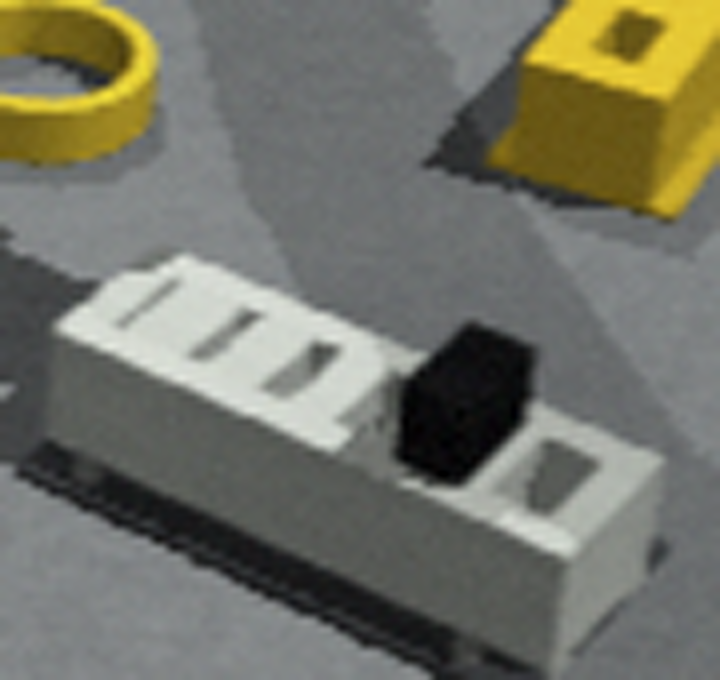

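View pics/i2.png

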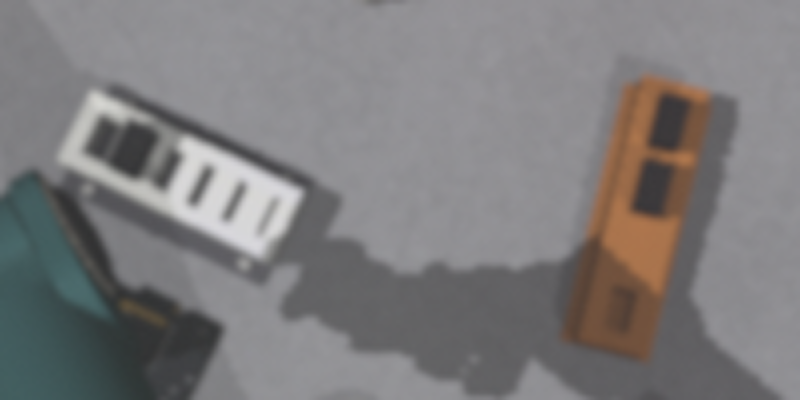

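View pics/i1_full.png

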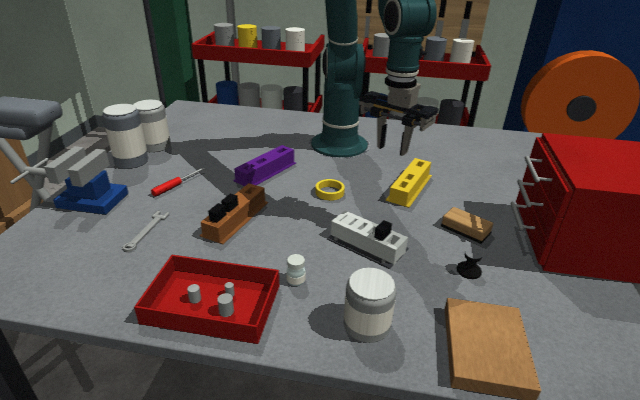

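The picture shows the paddle upright in slot 4, with slots 0–2 and 5 visibly open and the other two paddles still in their pockets. The felt slot 4 centre minus one pitch gives slot 3 at (594.4, 165.3). My first touch there was at (594.1, 165.4), well centred and refused, so slot 4 is the first that takes it. Handing in.

```bash
python3 -c "
from plant import *
close_job()"
```

```text
the job is handed in; nothing more can be done
```

The paddle from the pocket apart is home in slot 4 (18 mm), the first slot that took it, and I handed the job in at about 24 s. No verdict was reported.

- **Tries:** I set the blade on slots 0, 1, 2 and 3 in turn. Each refused it, with the tool stopping at z ≈ 290.6 mm. It then dropped freely into slot 4. Wrist force readings peaked at about 13 N; they were taken only at the end of each move.
- **Final checks:**
  - The tool came to rest at 245.7 mm, the same height as when the paddle was gripped in the stand, so the head is down on the rack.
  - The last pictures show it upright in slot 4, the other two paddles in their pockets, the bystanders apparently unmoved, and the gripper clear.
- **Corrections and disagreements:**
  - My first touch on slot 0 was about 7 mm off, because the slots are not centred in the block. I corrected it and set the blade down again.
  - Sliding on slots 2 and 3 mostly stuck by friction, so on slot 3 I lifted and set it down again at two more offsets.
  - My readings of the blade's thickness from the images ranged from about 12 to 16.5 mm. I settled it at 16.5 mm by feeling the sideways play in slot 4, about 2.2 mm after allowing for wrist flex, where a 13 mm blade would have 5 mm. The well-centred refusal on slot 3 agrees.

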